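# Fetch the calibration weight from behind the token jars

### The job

The scale has to be checked before the tokens are weighed: its large brass weight stands at the back of the wooden organiser, walled in by the round jar, the square jar and the slim tube of tokens. Stand all three containers aside upright on the sorting tray, then fetch the large weight and set it down gently and upright on the middle of the scale's pan, and leave it there. Then put each container back upright on the very spot in the organiser where it stood; do not knock anything over, and leave the small weight and the box of card holders where they are.

Things in the scene. Friction and masses are not known exactly. Their poses are not given: they have to be found in the camera images.
- round_jar: Loose. Clear round jar of tokens with a white screw lid as wide as the jar: straight cylinder 50 mm in diameter, 112 mm tall, about 0.3 kg. Origin at the centre of its underside, z up. It stands in the organiser next to the large weight (which of the three containers stands left, right or in front of the weight changes); that starting spot is where it must go back.
- square_jar: Loose. Clear square jar of tokens with a white square lid flush with the sides: 46 x 46 mm, 118 mm tall, about 0.3 kg. Origin at the centre of its underside, x and y normal to its sides, z up. Starts in one of the same three spots, its sides within about 6 degrees of the organiser's.
- slim_tube: Loose. Slim clear tube of stacked tokens with a flush white cap: straight cylinder 38 mm in diameter, 106 mm tall, about 0.25 kg. Origin at the centre of its underside, z up. Starts in one of the same three spots.
- weight: Loose. The large brass calibration weight, 0.5 kg: cylinder 38 mm in diameter and 44 mm tall, on it a neck and a knob 19 mm in diameter, 62 mm tall in all. Origin at the centre of its underside, z up. It stands in the back half of the organiser, enclosed by the back board and the three containers (one to its left and one to its right, centres 58 mm off, one in front of it, 57 mm off, all within a few mm).
- scale: Fixed. Grey bench scale, 205 x 150 mm, with a round steel pan 116 mm in diameter whose flat top is 57 mm above the table and above all the rest of the scale. Origin at table height straight under the centre of the pan; its display end points along -x, x from +70 to -135 mm, y +-75 mm. It stands on the left or the right of the table.
- tray: Fixed. Dark wooden sorting tray with a blue felt floor, 270 mm along its x, 150 mm along its y; walls 6 mm thick and 16 mm high, the floor's top 6 mm above the table. Origin at table height under its centre. It is the place to stand the containers aside, and stands on the other side of the table from the scale.
- organiser: Fixed. Pale plywood desk organiser: floor board 170 mm along x, 340 mm along y, its top 8 mm above the table; a back board 10 mm thick along the +x edge, 60 mm high; end walls 8 mm thick, 42 mm high; open at the front (-x). Origin at table height under its centre. The large weight stands at about x = 30 mm, y = 0 in its frame.
- small_weight: Loose bystander, leave alone. Small brass weight of the same shape, 0.1 kg: 24 mm in diameter, 38 mm tall in all, near the organiser's right (-y) end. Origin at the centre of its underside.
- holder_box: Loose bystander, leave alone. Small open cardboard box of white card coin holders, 58 x 58 mm, 56 mm tall with the cards, near the organiser's left (+y) end. Origin at the centre of its underside.

How it is judged:
By the outcome, as a careful person would: the job done as asked, in the order asked, and still so for the second after the job is handed in, with the robot touching nothing.
It also fails if it takes over 136 s, if anything falls off the work surface, if the arm or the gripper's body presses on something with over 40 N, if the wrist force passes 120 N, or if a joint passes its speed limit or range.

### The arm

A 6-joint arm with a two-finger parallel gripper is mounted at the origin on the work surface. World frame = base frame: x ahead of the robot, y to its left, z up, the work surface at z = 0. Lengths are in m, angles in rad, forces in N, time in s.
With the tool pointing down it reaches from about 0.325 to 1 m from the base axis. Payload 5.1 kg.
Tool frame: the origin (TCP) lies between the finger pads; the fingertips stand 14 mm ahead of it and the grasp point (between the pads) lies 5 mm behind it; z points along the fingers, y is the direction in which the jaws open and shut (so a half turn about z gives the same grasp; the last joint's range is limited). The gripper opens to 85 mm and grips with 20 to 120 N. Pads are 22 mm wide; open, the fingers measure 114 mm over their backs; the gripper's body (76 mm by 85 mm) begins 54 mm behind the grasp point. The pads swing forward as they close: fully open they stand 13 mm farther back than shut.
Start: joints at [-1.395, 0.124, 1.65, -0, 1.367, -0.083], TCP at [0.166, -0.628, 0.245] pointing down, gripper open.
Joint ranges: [-2.61, 2.61], [-1.02, 2.33], [0.03, 2.71], [-1.35, 4.49], [0.32, 2.68], [-2.91, 2.91]. Speed limits (rad/s): [2.57, 2.57, 3.14, 3.14, 3.14, 3.14].

### API

Orientations are given as a unit quaternion [x, y, z, w].
In Python, from bench import telemetry, viewer, bot gives the robot as it stands.
- The arm moves only by the tool carry_out, never from a script. Its arguments are lists of equal length, an entry for each row: "xyz": the shift along the tool's x, y, z in mm, a list of three; "spin": the turn about the tool's z in rad. A call has 1 to 5 rows; each row shifts and turns the commanded pose from where the row before left it, along the tool's axes as they then stand; what a row does not reach is not made up. A row lasts 1/12 s, in which the tool goes at most 41.7 mm and 7.16 degrees, less where a joint would pass 70% of its speed; a pose out of reach is approached as far as the arm can. A call is refused whole if a number of a shift passes 41.7 or a number of a turn 0.125, either way. A call with a gripper value outside its range is refused whole. "gripper" is the opening, from 0 (shut) to 1 (fully open), set as the call begins (left out, the last holds). The fingers move at their own pace and stop on an object; the grip force is fixed at half the most. Time passes only in rows, so rows that do not move let the fingers close. It gives the time, the measured TCP pose, the force and the opening at its end, in the units of the state.
- telemetry.get_state(): the state, without advancing time (a new reading comes with each control period).
- viewer.snapshot(name): name is "side" or "top"; returns the picture (384x512x3 uint8, red, green, blue); there is no depth.
- viewer.calibration(name): a dict with "mtx" (3x3 intrinsics, pixels), "R" (3x3) and "t" (3): a world point X has camera coordinates R X + t. Camera axes: x right, y down, z forward; pixel columns grow to the right and rows downward; lengths in m; the calibration is good to about 2 mm. A picture is of the moment at which its call begins. calibration takes no time and is no camera call.
- bot.job_done(): hands the job in, once; it reports no verdict.
The state is a dict: "t": time; "q": joint angles; "qd": joint speeds; "joint_torque": joint torques, N m; "ee_pos": TCP position; "orientation": TCP orientation; "ft_force": force on the tool from outside, world axes, zero at the start; "ft_torque": the same for the moment, N m; "gripper_width": opening from 0.0 (shut) to 1.0 (fully open).
Only numpy, scipy, OpenCV 4.12 (cv2) and the standard library are available. Lean on these libraries where they do the work, as an engineer would, in place of code of your own. Each camera call takes 0.05 s, during which the arm holds its last target.

## Working session

There is one attempt and no reset: what is moved stays moved. The work goes in short steps, Python scripts to look and compute and a tool call to move; the robot and the scene stay as the last step left them, time stands still between calls to the robot, and variables do not carry over. Pictures are saved under pics/ and viewed, and the job is handed in when it is done.

Besides the shell and the picture viewer there is one more tool, called in YAML: its name, and indented under it one key for each argument. carry_out: Moves the arm, as the interface text tells. Its arguments: {"type":"object","properties":{"xyz":{"type":"array","items":{"type":"array","items":{"type":"number"}}},"spin":{"type":"array","items":{"type":"number"}},"gripper":{"type":"number"}},"required":["xyz","spin"]}

```bash
mkdir -p pics; ls
python3 - <<'E'
from bench import telemetry, viewer, bot
import cv2
print(telemetry.get_state())
for n in("side","top"):
    im=viewer.snapshot(n); cv2.imwrite(f"pics/{n}0.png",im[:,:,::-1]); c=viewer.calibration(n); print(n,c)
E
```

```text
pics
{'t': 0.0, 'q': array([-1.39461043e+00,  1.24513130e-01,  1.65169503e+00, -1.40212484e-05,
        1.36748933e+00, -8.26311061e-02]), 'qd': array([-0.00042763, -0.00063032,  0.00053145,  0.00137372, -0.00050684,
       -0.00105275]), 'joint_torque': array([-2.11998151e-03, -4.23617291e+01, -3.65453160e+01, -2.47766166e-04,
        7.02304824e-03,  5.55614733e-06]), 'ee_pos': array([ 0.16620456, -0.62778322,  0.24403536]), 'orientation': array([ 9.91637666e-01,  1.29048950e-01, -5.60686121e-05, -1.05094496e-03]), 'ft_force': array([-0.33119996, -0.70639667,  0.03800438]), 'ft_torque': array([ 0.06088235, -0.02989721, -0.03779346]), 'gripper_width': 1.0022209514502125}
side {'mtx': array([[486.11038244,   0.        , 255.11916261],
       [  0.        , 486.11038244, 184.0592453 ],
       [  0.        ,   0.        ,   1.        ]]), 'R': array([[-0.80443609, -0.59403254, -0.00281235],
       [-0.42876002,  0.58388856, -0.6893758 ],
       [ 0.41115376, -0.55335295, -0.72439844]]), 't': array([0.44017879, 0.27540298, 0.98228883])}
top {'mtx': array([[386.60268373,   0.        , 253.41763621],
       [  0.        , 386.60268373, 189.89859829],
       [  0.        ,   0.        ,   1.        ]]), 'R': array([[-0.01942122, -0.99955912, -0.02245863],
       [-0.99510932,  0.02150099, -0.09641139],
       [ 0.09685176,  0.02047637, -0.99508816]]), 't': array([0.0234019 , 0.58065573, 0.88753441])}
```

View pics/side0.png

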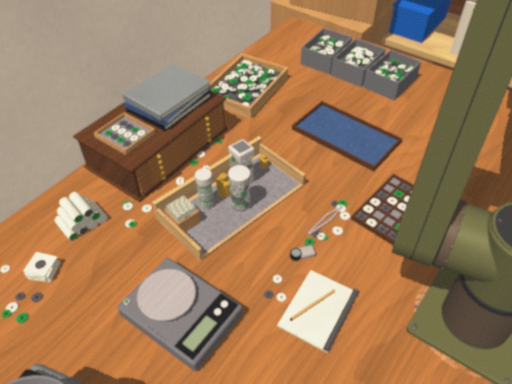

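View pics/top0.png

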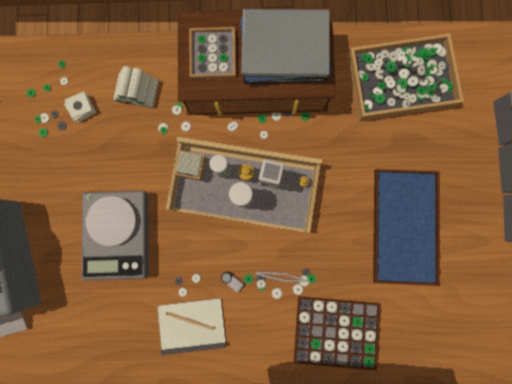

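The top view shows the slim tube (219,162) to the left of the weight (246,172), the round jar (240,193) in front and the square jar (271,172) on the right. The tray is at (406,226) and the scale pan at (111,221). I'll enlarge the picture and measure.

```bash
cat > h.py <<'E'
import numpy as np, cv2
from bench import telemetry, viewer
def ray(n,uv,z):
    c=viewer.calibration(n); R,t=c["R"],c["t"]
    C=-R.T@t; d=R.T@np.linalg.inv(c["mtx"])@np.array([uv[0],uv[1],1.])
    return (C+d*(z-C[2])/d[2])
def proj(n,X):
    c=viewer.calibration(n); p=c["mtx"]@(c["R"]@np.asarray(X,float)+c["t"]); return p[:2]/p[2]
E
python3 - <<'E'
import cv2
t=cv2.imread("pics/top0.png"); s=cv2.imread("pics/side0.png")
cv2.imwrite("pics/tc.png",cv2.resize(t[130:240,160:330],None,fx=4.7,fy=4.7,interpolation=cv2.INTER_CUBIC))
cv2.imwrite("pics/sc.png",cv2.resize(s[130:260,145:315],None,fx=4.6,fy=4.6,interpolation=cv2.INTER_CUBIC))
E
```

```text
(no output)
```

View pics/tc.png

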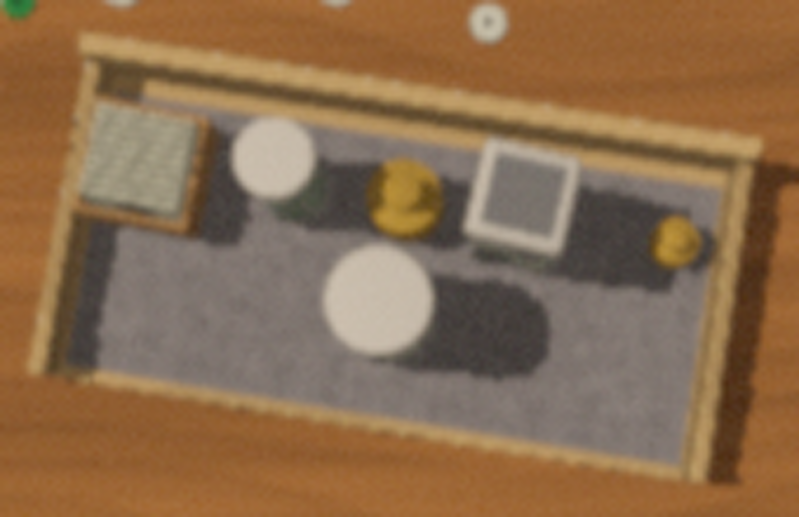

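View pics/sc.png

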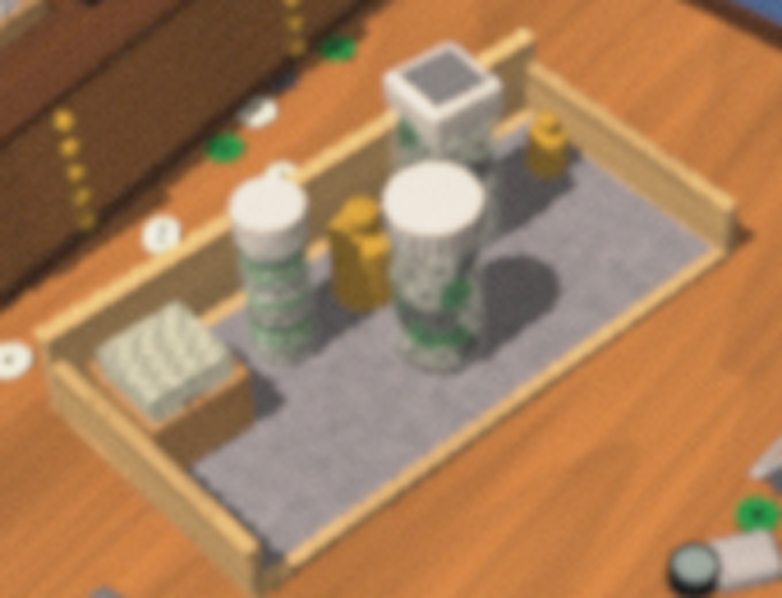

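The crops are clear: the round white lids are at (274,158) and (379,299) in the enlarged top crop, and the square lid is at (521,196). I'll fit them with masks.

```bash
cat > meas.py <<'E'
from h import *
def blobs(im,lo=165,amin=60):
    # white: high min channel and low spread
    f=im.astype(int); m=((f.min(2)>lo)&(f.max(2)-f.min(2)<45)).astype(np.uint8)*255
    cs,_=cv2.findContours(m,cv2.RETR_EXTERNAL,cv2.CHAIN_APPROX_NONE)
    return [c for c in cs if cv2.contourArea(c)>amin]
E
python3 - <<'E'
from meas import *
t=cv2.imread("pics/top0.png"); s=cv2.imread("pics/side0.png")
Z={'tube':.114,'round':.120,'sq':.126}
for n,im,roi in(("top",t,(165,140,325,235)),("side",s,(150,130,310,260))):
    for c in blobs(im):
        (u,v),(w,h),a=cv2.minAreaRect(c)
        if roi[0]<u<roi[2] and roi[1]<v<roi[3]:
            M=cv2.moments(c);cen=(M['m10']/M['m00'],M['m01']/M['m00'])
            print(n,np.round(cen,1),(round(u,1),round(v,1)),round(w,1),round(h,1),round(a,1),cv2.contourArea(c))
            for k,z in Z.items(): print('   ',k,ray(n,cen,z)[:2].round(4))
# square
for c in blobs(t):
    (u,v),_,_=cv2.minAreaRect(c)
    if 258<u<285 and 155<v<190:
        b=cv2.boxPoints(cv2.minAreaRect(c)); P=[ray("top",p,.126)[:2] for p in b]; print(np.round(P,4),[np.degrees(np.arctan2(*(P[(i+1)%4]-P[i])[::-1])).round(1) for i in range(4)],[np.linalg.norm(P[(i+1)%4]-P[i]).round(4) for i in range(4)])
# brass
hsv=cv2.cvtColor(t,cv2.COLOR_BGR2HSV)
m=cv2.inRange(hsv,(18,150,90),(30,255,255)); m[:,:165]=0;m[:,325:]=0;m[:150]=0;m[235:]=0
cs,_=cv2.findContours(m,cv2.RETR_EXTERNAL,cv2.CHAIN_APPROX_NONE)
for c in cs:
    if cv2.contourArea(c)>25: print("brass",cv2.minEnclosingCircle(c),cv2.contourArea(c), ray("top",cv2.minEnclosingCircle(c)[0],.04).round(4))
# organiser corners from top crop (pixel/4.7 + offs)
for nm,p,z in(("BL",(82,43),.06),("BR",(760,143),.06),("FRwalltop",(702,478),.042),("FLwall",(36,372),.042)):
    q=(p[0]/4.7+160-.4,p[1]/4.7+130-.4); print(nm,ray("top",q,z).round(4))
# pan
g=cv2.cvtColor(t,cv2.COLOR_BGR2GRAY); 
f=t.astype(int); m=((f.min(2)>105)&(f.max(2)-f.min(2)<40)).astype(np.uint8); m[:, :80]=0;m[:,150:]=0;m[:190]=0;m[252:]=0
m=cv2.morphologyEx(m,cv2.MORPH_OPEN,np.ones((5,5)))
cs,_=cv2.findContours(m,cv2.RETR_EXTERNAL,cv2.CHAIN_APPROX_NONE)
c=max(cs,key=cv2.contourArea); e=cv2.fitEllipse(c); print("pan",e,ray("top",e[0],.057).round(4))
m=cv2.inRange(cv2.cvtColor(t,cv2.COLOR_BGR2HSV),(100,90,40),(125,255,255)); m[:,:365]=0;m[:,450:]=0
cs,_=cv2.findContours(m,cv2.RETR_EXTERNAL,cv2.CHAIN_APPROX_NONE)
c=max(cs,key=cv2.contourArea); b=cv2.boxPoints(cv2.minAreaRect(c)); print("tray",cv2.minAreaRect(c),[ray("top",p,.006)[:2].round(4) for p in b])
E
```

```text
top [239.7 193.4] (239.5, 193.5) 19.8 19.8 45.0 300.0
    tube [0.5658 0.0394]
    round [0.5653 0.039 ]
    sq [0.5648 0.0387]
top [217.4 162.9] (217.5, 163.0) 14.0 13.0 90.0 146.5
    tube [0.633  0.0865]
    round [0.632  0.0858]
    sq [0.631  0.0851]
side [307.  250.5] (307.1, 250.5) 7.8 11.2 76.0 66.5
    tube [0.3251 0.1272]
    round [0.3231 0.1312]
    sq [0.3212 0.1351]
side [202.5 174.5] (202.5, 174.4) 12.2 16.5 59.0 149.5
    tube [0.6305 0.0887]
    round [0.6263 0.0929]
    sq [0.622  0.0972]
side [238.6 172.9] (238.7, 172.9) 16.5 20.1 63.4 252.0
    tube [0.5674 0.0358]
    round [0.5636 0.0404]
    sq [0.5598 0.045 ]
side [238.2 151.4] (240.3, 151.8) 23.1 10.8 2.9 83.0
    tube [ 0.6127 -0.021 ]
    round [ 0.6085 -0.0159]
    sq [ 0.6044 -0.0109]
brass ((302.7727355957031, 181.08181762695312), 5.228010654449463) 64.0 [ 0.5981 -0.1045  0.04  ]
brass ((246.0, 172.0), 8.062357902526855) 172.5 [0.6225 0.0279 0.04  ]
BL [0.7013 0.1862 0.06  ]
BR [ 0.6434 -0.1463  0.06  ]
FRwalltop [ 0.4812 -0.1148  0.042 ]
FLwall [0.5398 0.2132 0.042 ]
pan ((110.74809265136719, 221.8977813720703), (65.66024017333984, 67.0307388305664), 66.84700012207031) [0.5115 0.3398 0.057 ]
tray ((406.0, 227.0), (108.0, 56.0), 90.0) [array([ 0.6177, -0.2903]), array([ 0.6147, -0.4244]), array([ 0.3591, -0.408 ]), array([ 0.3612, -0.2774])]
```

```bash
cat > meas2.py <<'E'
from h import *
def lid(n,im,uv,r,thr=None,k=6):
    """upsample the patch, Otsu on the min channel, contour holding the centre -> pixel contour"""
    x0,y0=int(uv[0]-r),int(uv[1]-r); p=im[y0:y0+2*r+1,x0:x0+2*r+1]
    P=cv2.resize(p,None,fx=k,fy=k,interpolation=cv2.INTER_CUBIC).astype(int)
    g=P.min(2).astype(np.uint8)
    if thr is None: thr,_=cv2.threshold(g,0,255,cv2.THRESH_OTSU)
    m=(g>thr).astype(np.uint8)
    cs,_=cv2.findContours(m,cv2.RETR_EXTERNAL,cv2.CHAIN_APPROX_NONE)
    c=max(cs,key=cv2.contourArea)[:,0].astype(float)
    return (c+.5)/k-.5+np.array([x0,y0]),thr
def world(n,c,z): return np.array([ray(n,p,z)[:2] for p in c],np.float32)
E
python3 - <<'E'
from meas2 import *
t=cv2.imread("pics/top0.png"); s=cv2.imread("pics/side0.png")
for nm,uv,r,z in(("round",(240,193),16,.12),("tube",(218,163),12,.114)):
  for thr in(None,130,145,160):
    c,th=lid("top",t,uv,r,thr); w=world("top",c,z); (x,y),(a,b),_=cv2.fitEllipse(w*1000); print(nm,th,round(x,1),round(y,1),round(a,1),round(b,1))
for thr in(None,130,145):
    c,th=lid("top",t,(271,172),17,thr); w=world("top",c,.126)*1000; r=cv2.minAreaRect(w); print("sq",th,np.round(r[0],1),np.round(r[1],1),round(r[2],1)); 
    cv2.imwrite("pics/x.png",t)
for nm,uv,r,z in(("round",(239,173),18,.12),("tube",(203,175),14,.114),("sq",(241,151),18,.126)):
  for thr in(None,145):
    c,th=lid("side",s,uv,r,thr); w=world("side",c,z); (x,y),(a,b),_=cv2.fitEllipse(w*1000); print("side",nm,th,round(x,1),round(y,1),round(a,1),round(b,1))
E
python3 - <<'E'
import cv2
t=cv2.imread("pics/top0.png")
cv2.imwrite("pics/tz.png",cv2.resize(t[150:205,205:290],None,fx=9,fy=9,interpolation=cv2.INTER_NEAREST))
E
```

```text
round 128.0 565.7 39.1 49.5 50.2
round 130 565.7 39.0 49.2 49.9
round 145 565.6 38.8 47.4 47.7
round 160 565.4 38.8 44.9 45.0
tube 123.0 633.4 85.9 37.8 38.8
tube 130 633.3 86.0 37.0 37.9
tube 145 633.2 86.0 35.4 35.8
tube 160 633.1 86.3 33.0 33.2Traceback (most recent call last):
  File "<stdin>", line 7, in <module>
  File "meas2.py", line 12, in world
    def world(n,c,z): return np.array([ray(n,p,z)[:2] for p in c],np.float32)
                                       ~~~^^^^^^^
  File "h.py", line 4, in ray
    c=viewer.calibration(n); R,t=c["R"],c["t"]
ValueError: time passes only in moves, steps and waits
```

View pics/tz.png

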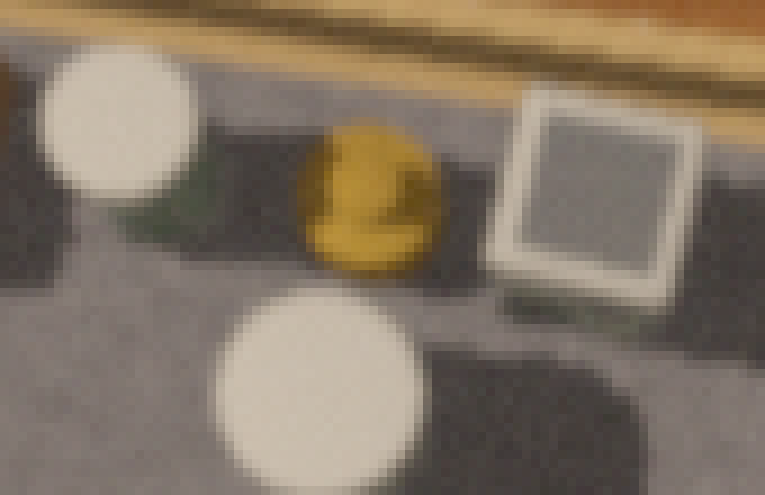

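The zoom shows the square lid's corners at (527,88), (703,127), (668,312) and (487,262) in zoom pixels. Next I'll cache the calibration and finish the fit.

```bash
sed -i 's/^def ray/_C={n:viewer.calibration(n) for n in("side","top")}\ndef ray/; s/c=viewer.calibration(n); /c=_C[n]; /' h.py
python3 - <<'E'
from meas2 import *
t=cv2.imread("pics/top0.png"); s=cv2.imread("pics/side0.png")
c=[(527,88),(703,127),(668,312),(487,262)]
P=np.array([ray("top",((a+.5)/9-.5+205,(b+.5)/9-.5+150),.126)[:2]*1000 for a,b in c]); print(P.round(1),P.mean(0).round(1),[np.degrees(np.arctan2(*(P[(i+1)%4]-P[i])[::-1])).round(1) for i in range(4)],[np.linalg.norm(P[(i+1)%4]-P[i]).round(1) for i in range(4)])
m=cv2.inRange(cv2.resize(t[150:200,255:290],None,fx=6,fy=6,interpolation=cv2.INTER_CUBIC),(120,120,120),(255,255,255))
cs,_=cv2.findContours(m,cv2.RETR_EXTERNAL,cv2.CHAIN_APPROX_NONE)
c=max(cs,key=cv2.contourArea)[:,0].astype(float); w=world("top",(c+.5)/6-.5+[255,150],.126)*1000; print("sq",cv2.minAreaRect(w),cv2.minAreaRect(w)[2])
for nm,uv,r,z in(("round",(239,173),15,.12),("tube",(203,175),13,.114)):
  for thr in(None,130,145):
    c,th=lid("side",s,uv,r,thr); w=world("side",c,z); (x,y),(a,b),_=cv2.fitEllipse(w*1000); print("side",nm,th,round(x,1),round(y,1),round(a,1),round(b,1))
# side square corners from sc.png
c=[(386,82),(448,45),(500,86),(436,125)]
P=np.array([ray("side",((a+.5)/4.6-.5+145,(b+.5)/4.6-.5+130),.126)[:2]*1000 for a,b in c]); print("side sq",P.round(1),P.mean(0).round(1),[np.linalg.norm(P[(i+1)%4]-P[i]).round(1) for i in range(4)])
# weight: full brass outline incl. body; knob centre zoom (367,188)?, body bottom
f=lambda n,a,b,k,o,z: ray(n,((a+.5)/k-.5+o[0],(b+.5)/k-.5+o[1]),z)[:2].round(4)*1000
print("knob",f("top",367,185,9,(205,150),.07),"body outline centre",f("top",369,200,9,(205,150),.045),f("top",369,200,9,(205,150),.052))
print("side knob",f("side",360,212,4.6,(145,130),.068))
# scale in side view
print("pan side",ray("side",(166.5,294.5),.057).round(4))
E
python3 - <<'E'
import cv2
t=cv2.imread("pics/side0.png")
cv2.imwrite("pics/sz.png",cv2.resize(t[160:220,190:270],None,fx=9,fy=9,interpolation=cv2.INTER_CUBIC))
E
```

```text
[[636.5 -12.4]
 [626.2 -53.8]
 [582.4 -44.4]
 [595.2  -2.1]] [610.1 -28.2] [np.float64(-104.0), np.float64(167.9), np.float64(73.2), np.float64(-14.0)] [np.float64(42.6), np.float64(44.8), np.float64(44.2), np.float64(42.5)]
sq ((610.7693481445312, -27.700641632080078), (46.37812042236328, 45.827884674072266), 75.5031509399414) 75.5031509399414
side round 158.0 563.9 40.3 48.6 54.5
side round 130 563.6 41.5 47.5 92.3
side round 145 562.3 42.8 48.2 66.1
side tube 141.0 629.8 89.7 35.8 63.8
side tube 130 629.2 90.2 37.2 67.0
side tube 145 630.2 89.3 35.4 61.9
side sq [[631.4  -8.3]
 [623.2 -50.2]
 [582.1 -40.7]
 [590.8   2.1]] [606.9 -24.3] [np.float64(42.7), np.float64(42.2), np.float64(43.6), np.float64(42.0)]
knob [622.5  28.1] body outline centre [622.3  28.7] [621.3  28.4]
side knob [621.2  30.3]
pan side [0.5105 0.3442 0.057 ]
```

View pics/sz.png

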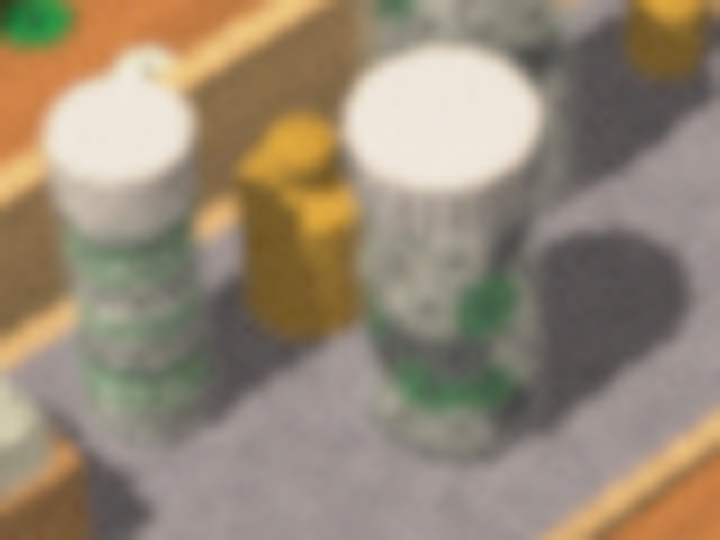

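Both views agree to within 2–4 mm. Spacings of 58.6, 57.7 and 57.3 mm match the given layout. I'll refine the side estimates and write the move planner.

```bash
cat >> h.py <<'E'
def phi_of(q):
    from scipy.spatial.transform import Rotation as Ro
    M=Ro.from_quat(q).as_matrix(); return np.arctan2(M[1,0],M[0,0]),M
def plan(x,y,z,phideg):
    s=telemetry.get_state(); ph,M=phi_of(s["orientation"]); d=np.array([x,y,z])-s["ee_pos"]
    e=np.radians(phideg); sp=(ph-e+np.pi)%(2*np.pi)-np.pi
    Rt=np.array([[np.cos(e),np.sin(e),0],[np.sin(e),-np.cos(e),0],[0,0,-1]])
    print("t",round(s["t"],2),"tcp",s["ee_pos"].round(4),"phi",np.degrees(ph).round(2),"F",s["ft_force"].round(1),"g",round(s["gripper_width"],3))
    print("spin",sp.round(4)," now-frame mm",(M.T@d*1000).round(1)," after-spin mm",(Rt.T@d*1000).round(1), "tilt z",M[:,2].round(4))
E
python3 - <<'E'
from h import *
f=lambda a,b,z: (ray("side",((a+.5)/9-.5+190,(b+.5)/9-.5+160),z)[:2]*1000).round(1)
print("tube",f(120,129,.114),"round",f(443,118,.12),"knobtop",f(301,135,.07))
# organiser corners in side (sc.png coords): back-left top, back-right top, front right wall top
g=lambda a,b,z: (ray("side",((a+.5)/4.6-.5+145,(b+.5)/4.6-.5+130),z)[:2]*1000).round(1)
print("org side BL",g(40,332,.06),"BR",g(530,32,.06),"FR",g(735,205,.042))
plan(.5657,.039,.25,-9.9)
E
```

```text
tube [631.2  86.6] round [563.7  39.6] knobtop [622.1  28.6]
org side BL [702.9 185.6] BR [ 639.3 -146. ] FR [ 478.1 -113.2]
t 0.1 tcp [ 0.1662 -0.6278  0.2442] phi 14.83 F [-0.5  0.2 -0.1] g 1.0
spin 0.4316  now-frame mm [ 556.8 -542.4   -4.7]  after-spin mm [ 278.9 -725.6   -5.8] tilt z [-3.0e-04  1.8e-03 -1.0e+00]
```

carry_out:
  xyz:
    - [0,0,-8]
    - [0,0,-8]
    - [0,0,-8]
    - [0,0,-8]
    - [0,0,0]
  spin: [0.108,0.108,0.108,0.108,0]
  gripper: 1.0

```text
t: 0.52
ee_pos: [0.1664, -0.6289, 0.2789]
orientation: [0.996, -0.087, 0.0, 0.001]
ft_force: [0.7, -0.9, 0.8]
gripper_width: 0.999
```

carry_out:
  xyz:
    - [12,-32,0]
    - [12,-32,0]
    - [12,-32,0]
    - [12,-32,0]
    - [12,-32,0]
  spin: [0,0,0,0,0]

```text
t: 0.93
ee_pos: [0.2533, -0.4794, 0.2762]
orientation: [0.996, -0.085, -0.0, -0.001]
ft_force: [0.4, 0.1, -0.5]
gripper_width: 1.003
```

carry_out:
  xyz:
    - [12,-32,0]
    - [12,-32,0]
    - [12,-32,0]
    - [12,-32,0]
    - [12,-32,0]
  spin: [0,0,0,0,0]

```text
t: 1.35
ee_pos: [0.3399, -0.3321, 0.2764]
orientation: [0.996, -0.085, -0.0, -0.0]
ft_force: [0.9, 0.2, 0.3]
gripper_width: 0.998
```

carry_out:
  xyz:
    - [12,-32,0]
    - [12,-32,0]
    - [12,-32,0]
    - [12,-32,0]
    - [12,-32,0]
  spin: [0,0,0,0,0]

```text
t: 1.77
ee_pos: [0.4266, -0.1848, 0.2766]
orientation: [0.996, -0.085, -0.0, -0.0]
ft_force: [1.1, -0.4, -0.7]
gripper_width: 1.002
```

```bash
python3 -c "
from h import *
plan(.5647,.0393,.165,-9.9)"
```

```text
t 1.77 tcp [ 0.4266 -0.1848  0.2766] phi -9.75 F [ 1.1 -0.4 -0.7] g 1.002
spin 0.0026  now-frame mm [  98.2 -244.2  111.6]  after-spin mm [  97.5 -244.5  111.6] tilt z [-5.e-04  3.e-04 -1.e+00]
```

carry_out:
  xyz:
    - [12,-30,0]
    - [12,-30,0]
    - [12,-30,0]
    - [12,-30,0]
    - [12,-30,0]
  spin: [0,0,0,0,0]

```text
t: 2.18
ee_pos: [0.5116, -0.0474, 0.2765]
orientation: [0.996, -0.085, -0.0, -0.0]
ft_force: [-0.3, 0.4, -0.1]
gripper_width: 0.995
```

carry_out:
  xyz:
    - [13,-32,20]
    - [13,-32,20]
    - [12,-30,20]
    - [0,0,10]
    - [0,0,0]
  spin: [0,0,0,0,0]

```text
t: 2.6
ee_pos: [0.563, 0.0383, 0.2026]
orientation: [0.996, -0.084, -0.004, 0.0]
ft_force: [-0.2, 0.4, 0.5]
gripper_width: 0.997
```

```bash
python3 -c "
from h import *
plan(.5647,.0393,.088,-9.9)"
```

```text
t 2.6 tcp [0.563  0.0383 0.2026] phi -9.63 F [-0.2  0.4  0.5] g 0.997
spin 0.0046  now-frame mm [  2.4  -1.5 114.6]  after-spin mm [  1.5  -1.3 114.6] tilt z [-0.0079 -0.     -1.    ]
```

carry_out:
  xyz:
    - [2,-1,20]
    - [0,0,20]
    - [0,0,20]
    - [0,0,20]
    - [0,0,10]
  spin: [0,0,0,0,0]

```text
t: 3.02
ee_pos: [0.5655, 0.0365, 0.1153]
orientation: [0.996, -0.086, -0.001, 0.0]
ft_force: [-1.1, -0.4, -0.4]
gripper_width: 1.0
```

carry_out:
  xyz:
    - [0,0,10]
    - [0,0,8]
    - [0,0,6]
    - [0,0,0]
    - [0,0,0]
  spin: [0,0,0,0,0]

```text
t: 3.43
ee_pos: [0.5674, 0.0375, 0.0937]
orientation: [0.996, -0.086, 0.0, -0.0]
ft_force: [0.2, 0.3, -0.2]
gripper_width: 0.994
```

```bash
python3 -c "
from h import *
plan(.5647,.0393,.088,-9.9)
cv2.imwrite('pics/t1.png',cv2.resize(viewer.snapshot('top')[120:260,150:340,::-1],None,fx=4,fy=4));cv2.imwrite('pics/s1.png',cv2.resize(viewer.snapshot('side')[100:260,130:330,::-1],None,fx=3.5,fy=3.5))"
```

```text
t 3.43 tcp [0.5674 0.0375 0.0937] phi -9.92 F [ 0.2  0.3 -0.2] g 0.994
spin -0.0003  now-frame mm [-2.9 -1.4  5.7]  after-spin mm [-2.9 -1.4  5.7] tilt z [ 6.e-04 -0.e+00 -1.e+00]
```

View pics/s1.png

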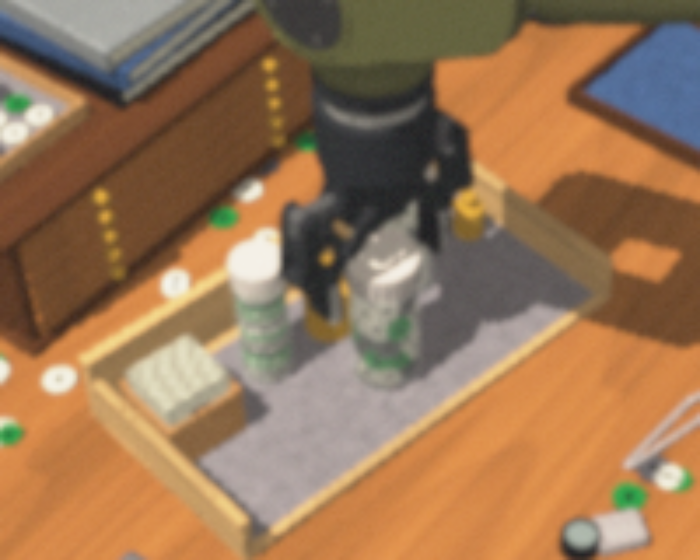

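View pics/t1.png

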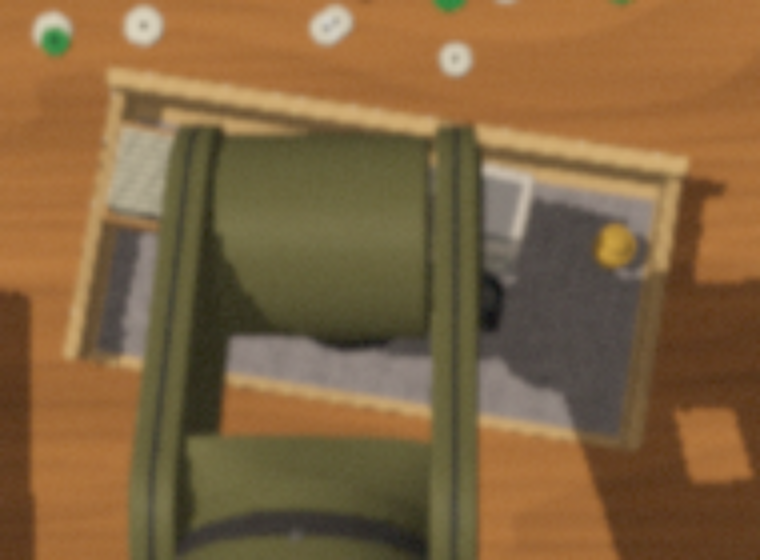

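The fingers straddle the round jar, around (385,290) in the side crop, clear of the tube and the weight. I'll centre the gripper and close it.

carry_out:
  xyz:
    - [-1.5,-1,3]
    - [-1.5,-0.5,3]
    - [0,0,0]
    - [0,0,0]
  spin: [0,0,0,0]

```text
t: 3.87
ee_pos: [0.564, 0.0397, 0.087]
orientation: [0.996, -0.086, -0.0, 0.0]
ft_force: [-0.6, -0.4, -0.5]
gripper_width: 1.004
```

carry_out:
  xyz:
    - [0,0,0]
    - [0,0,0]
    - [0,0,0]
    - [0,0,0]
    - [0,0,0]
  spin: [0,0,0,0,0]
  gripper: 0

```text
t: 4.28
ee_pos: [0.5646, 0.0393, 0.0877]
orientation: [0.996, -0.087, 0.0, 0.0]
ft_force: [-0.6, -1.7, 2.5]
gripper_width: 0.572
```

carry_out:
  xyz:
    - [0,0,0]
    - [0,0,0]
    - [0,0,0]
  spin: [0,0,0]

```text
t: 4.53
ee_pos: [0.5647, 0.0394, 0.0877]
orientation: [0.996, -0.087, 0.0, 0.0]
ft_force: [-1.9, -1.2, 4.0]
gripper_width: 0.575
```

```bash
python3 -c "
from h import *
s=telemetry.get_state(); print(s['ee_pos'].round(4), s['ft_force'])
plan(.41,-.35,.235,-9.9)"
```

```text
[0.5647 0.0394 0.0877] [-1.9144094  -1.1921621   4.00011025]
t 4.53 tcp [0.5647 0.0394 0.0877] phi -9.93 F [-1.9 -1.2  4. ] g 0.575
spin -0.0005  now-frame mm [ -85.1  410.2 -147.2]  after-spin mm [ -85.4  410.2 -147.3] tilt z [ 7.e-04 -3.e-04 -1.e+00]
```

carry_out:
  xyz:
    - [0,0,-6]
    - [0,0,-15]
    - [0,0,-20]
    - [0,0,-20]
    - [0,0,-20]
  spin: [0,0,0,0,0]

```text
t: 4.95
ee_pos: [0.563, 0.0399, 0.1674]
orientation: [0.996, -0.086, -0.002, -0.0]
ft_force: [0.1, -0.1, -3.4]
gripper_width: 0.574
```

carry_out:
  xyz:
    - [0,0,-20]
    - [0,0,-20]
    - [0,0,-15]
    - [0,0,-10]
    - [0,0,0]
  spin: [0,0,0,0,0]

```text
t: 5.37
ee_pos: [0.5651, 0.0397, 0.2352]
orientation: [0.996, -0.086, 0.002, -0.0]
ft_force: [0.9, 0.4, -3.9]
gripper_width: 0.571
```

carry_out:
  xyz:
    - [-3,12,0]
    - [-5,24,0]
    - [-5,24,0]
    - [-5,24,0]
    - [-5,24,0]
  spin: [0,0,0,0,0]

```text
t: 5.78
ee_pos: [0.5211, -0.0639, 0.2307]
orientation: [0.996, -0.086, -0.002, -0.0]
ft_force: [1.2, -0.2, -3.4]
gripper_width: 0.572
```

carry_out:
  xyz:
    - [-5,24,0]
    - [-5,24,0]
    - [-5,24,0]
    - [-5,24,0]
    - [-5,24,0]
  spin: [0,0,0,0,0]

```text
t: 6.2
ee_pos: [0.4757, -0.1777, 0.2309]
orientation: [0.996, -0.087, -0.002, -0.001]
ft_force: [1.1, 0.8, -4.0]
gripper_width: 0.571
```

carry_out:
  xyz:
    - [-5,24,0]
    - [-5,24,0]
    - [-5,24,0]
    - [-5,24,0]
    - [-5,24,0]
  spin: [0,0,0,0,0]

```text
t: 6.62
ee_pos: [0.4305, -0.2912, 0.2308]
orientation: [0.996, -0.087, -0.002, -0.001]
ft_force: [0.6, 0.3, -3.9]
gripper_width: 0.575
```

```bash
python3 -c "
from h import *
plan(.41,-.35,.0877,-9.9)
c=ray('top',(406,227),.006);print(c)"
```

```text
t 6.62 tcp [ 0.4305 -0.2912  0.2308] phi -9.94 F [ 0.6  0.3 -3.9] g 0.575
spin -0.0007  now-frame mm [ -9.5  61.7 143. ]  after-spin mm [-10.1  61.4 143.1] tilt z [-0.0032  0.0025 -1.    ]
[ 0.48649479 -0.35003405  0.006     ]
```

carry_out:
  xyz:
    - [-4,22,0]
    - [-4,22,10]
    - [-3,15,15]
    - [0,2,20]
    - [0,0,20]
  spin: [0,0,0,0,0]

```text
t: 7.03
ee_pos: [0.4094, -0.3496, 0.1659]
orientation: [0.996, -0.088, -0.001, -0.001]
ft_force: [0.5, -0.3, -4.5]
gripper_width: 0.575
```

carry_out:
  xyz:
    - [0,0,20]
    - [0,0,20]
    - [0,0,15]
    - [0,0,8]
    - [0,0,0]
  spin: [0,0,0,0,0]

```text
t: 7.45
ee_pos: [0.4087, -0.347, 0.1012]
orientation: [0.996, -0.087, -0.003, -0.002]
ft_force: [-0.4, 0.6, -4.8]
gripper_width: 0.57
```

```bash
python3 -c "
from h import *
plan(.41,-.35,.0857,-9.9)"
```

```text
t 7.45 tcp [ 0.4087 -0.347   0.1012] phi -9.94 F [-0.4  0.6 -4.8] g 0.57
spin -0.0007  now-frame mm [ 1.9  2.8 15.5]  after-spin mm [ 1.8  2.8 15.5] tilt z [-0.0054  0.0055 -1.    ]
```

carry_out:
  xyz:
    - [0,0,5]
    - [0,0,4]
    - [0,0,3]
    - [0,0,0]
    - [0,0,0]
  spin: [0,0,0,0,0]

```text
t: 7.87
ee_pos: [0.4113, -0.349, 0.0937]
orientation: [0.996, -0.086, 0.0, 0.0]
ft_force: [-0.5, 0.3, -4.0]
gripper_width: 0.569
```

```bash
python3 -c "
from h import *
plan(.41,-.35,.0857,-9.9)"
```

```text
t 7.87 tcp [ 0.4113 -0.349   0.0937] phi -9.92 F [-0.5  0.3 -4. ] g 0.569
spin -0.0003  now-frame mm [-1.2  1.2  8. ]  after-spin mm [-1.1  1.2  8. ] tilt z [ 5.e-04 -5.e-04 -1.e+00]
```

carry_out:
  xyz:
    - [0,0,3]
    - [0,0,2]
    - [0,0,1]
    - [0,0,0]
    - [0,0,0]
  spin: [0,0,0,0,0]

```text
t: 8.28
ee_pos: [0.4111, -0.3488, 0.0872]
orientation: [0.996, -0.087, -0.0, -0.0]
ft_force: [0.1, 0.4, -3.3]
gripper_width: 0.569
```

carry_out:
  xyz:
    - [0,0,1]
    - [0,0,0]
    - [0,0,0]
  spin: [0,0,0]

```text
t: 8.53
ee_pos: [0.4111, -0.3488, 0.0863]
orientation: [0.996, -0.086, -0.0, -0.0]
ft_force: [-0.8, -0.3, -3.9]
gripper_width: 0.57
```

carry_out:
  xyz:
    - [0,0,1]
    - [0,0,0]
    - [0,0,0]
  spin: [0,0,0]

```text
t: 8.78
ee_pos: [0.4113, -0.3491, 0.0858]
orientation: [0.996, -0.087, 0.0, 0.0]
ft_force: [-1.6, 0.4, -1.8]
gripper_width: 0.569
```

Contact with the tray floor: the load is dropping off the wrist. I'll release.

carry_out:
  xyz:
    - [0,0,0]
    - [0,0,0]
    - [0,0,0]
    - [0,0,0]
    - [0,0,0]
  spin: [0,0,0,0,0]
  gripper: 1.0

```text
t: 9.2
ee_pos: [0.4113, -0.349, 0.0856]
orientation: [0.996, -0.086, 0.0, 0.0]
ft_force: [0.2, 0.2, -0.4]
gripper_width: 1.0
```

carry_out:
  xyz:
    - [0,0,-10]
    - [0,0,-20]
    - [0,0,-25]
    - [0,0,-25]
    - [0,0,-25]
  spin: [0,0,0,0,0]

```text
t: 9.62
ee_pos: [0.4111, -0.3488, 0.1922]
orientation: [0.996, -0.086, 0.0, 0.0]
ft_force: [0.1, -1.0, -0.4]
gripper_width: 1.004
```

```bash
python3 -c "
from h import *
plan(.6095,-.0275,.20,-14.2)"
```

```text
t 9.62 tcp [ 0.4111 -0.3488  0.1922] phi -9.92 F [ 0.1 -1.  -0.4] g 1.004
spin 0.0746  now-frame mm [ 140.1 -350.7   -7.9]  after-spin mm [ 113.5 -360.2   -7.8] tilt z [ 2.e-04 -3.e-04 -1.e+00]
```

carry_out:
  xyz:
    - [0,0,-10]
    - [9.5,-30,0]
    - [9.5,-30,0]
    - [9.5,-30,0]
    - [9.5,-30,0]
  spin: [0.075,0,0,0,0]
  gripper: 0.78

```text
t: 10.03
ee_pos: [0.4781, -0.241, 0.2015]
orientation: [0.992, -0.124, 0.001, 0.0]
ft_force: [0.2, -0.9, 0.1]
gripper_width: 0.781
```

carry_out:
  xyz:
    - [9.5,-30,0]
    - [9.5,-30,0]
    - [9.5,-30,0]
    - [9.5,-30,0]
    - [9.5,-30,0]
  spin: [0,0,0,0,0]

```text
t: 10.45
ee_pos: [0.5611, -0.1067, 0.2014]
orientation: [0.992, -0.124, 0.001, 0.0]
ft_force: [0.1, -0.6, -0.4]
gripper_width: 0.78
```

carry_out:
  xyz:
    - [9.5,-30,0]
    - [9.5,-30,0]
    - [9,-28,0]
    - [0,0,0]
    - [0,0,0]
  spin: [0,0,0,0,0]

```text
t: 10.87
ee_pos: [0.6096, -0.0286, 0.201]
orientation: [0.992, -0.122, 0.0, 0.0]
ft_force: [-0.6, -0.4, 0.5]
gripper_width: 0.778
```

```bash
python3 -c "
from h import *
plan(.6095,-.0275,.14,-14.2)"
```

```text
t 10.87 tcp [ 0.6096 -0.0286  0.201 ] phi -14.07 F [-0.6 -0.4  0.5] g 0.778
spin 0.0023  now-frame mm [-0.4 -1.1 61. ]  after-spin mm [-0.3 -1.  61. ] tilt z [ 3.e-04 -4.e-04 -1.e+00]
```

carry_out:
  xyz:
    - [0,-1,15]
    - [0,0,15]
    - [0,0,15]
    - [0,0,8]
    - [0,0,0]
  spin: [0,0,0,0,0]

```text
t: 11.28
ee_pos: [0.6075, -0.0296, 0.1451]
orientation: [0.992, -0.124, -0.002, 0.0]
ft_force: [-0.4, -0.2, 0.3]
gripper_width: 0.779
```

```bash
python3 -c "
from h import *
plan(.6095,-.0275,.09,-14.2)
cv2.imwrite('pics/s2.png',cv2.resize(viewer.snapshot('side')[100:220,180:300,::-1],None,fx=5,fy=5))"
```

```text
t 11.28 tcp [ 0.6075 -0.0296  0.1451] phi -14.3 F [-0.4 -0.2  0.3] g 0.779
spin -0.0017  now-frame mm [ 1.7 -2.6 55.1]  after-spin mm [ 1.4 -2.6 55.1] tilt z [-4.4e-03  4.0e-04 -1.0e+00]
```

View pics/s2.png

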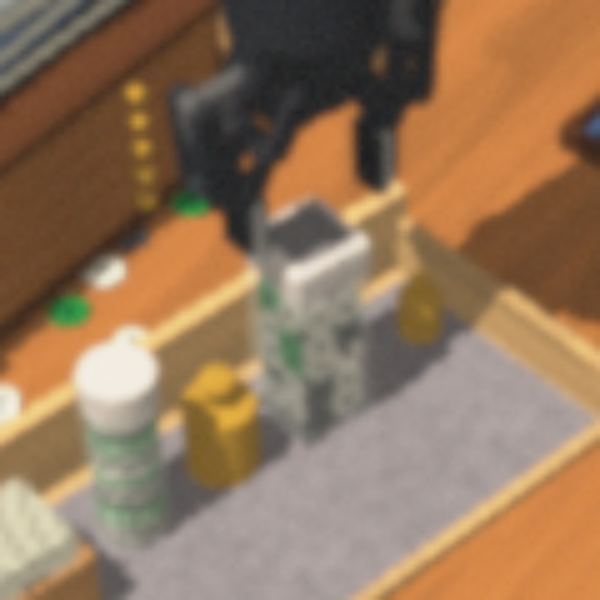

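```bash
python3 -c "
from h import *
for z in (.131,.136,.141): print(z,((proj('side',(.6075,-.0296,z))-[180,100]+.5)*5).round(1))
print(((proj('side',(.6095,-.0275,.126))-[180,100]+.5)*5).round(1))"
```

```text
0.131 [312.1 227.6]
0.136 [311.9 219.7]
0.141 [311.7 211.7]
[306.4 236.1]
```

The fingers are just above the square lid, aligned with its left and right faces, and the projections agree. I'll go down.

carry_out:
  xyz:
    - [0.5,-1,8]
    - [0.5,-1,10]
    - [0,0,10]
    - [0,0,10]
    - [0,0,5]
  spin: [0,0,0,0,0]

```text
t: 11.75
ee_pos: [0.6097, -0.0269, 0.102]
orientation: [0.992, -0.124, -0.001, 0.0]
ft_force: [-0.9, 0.5, -0.0]
gripper_width: 0.78
```

carry_out:
  xyz:
    - [0,0,5]
    - [0,0,0]
    - [0,0,0]
  spin: [0,0,0]

```text
t: 12.0
ee_pos: [0.6107, -0.027, 0.0989]
orientation: [0.992, -0.124, -0.0, -0.0]
ft_force: [-0.6, -1.2, -0.2]
gripper_width: 0.78
```

```bash
python3 -c "
from h import *
plan(.6095,-.0275,.09,-14.2)"
```

```text
t 12.0 tcp [ 0.6107 -0.027   0.0989] phi -14.22 F [-0.6 -1.2 -0.2] g 0.78
spin -0.0003  now-frame mm [-1.   0.8  8.9]  after-spin mm [-1.   0.8  8.9] tilt z [-7.e-04  1.e-04 -1.e+00]
```

carry_out:
  xyz:
    - [0,0,5]
    - [0,0,4]
    - [0,0,0]
    - [0,0,0]
  spin: [0,0,0,0]

```text
t: 12.33
ee_pos: [0.6106, -0.027, 0.09]
orientation: [0.992, -0.124, -0.0, 0.0]
ft_force: [0.3, 0.5, 0.3]
gripper_width: 0.777
```

carry_out:
  xyz:
    - [0,0,0]
    - [0,0,0]
    - [0,0,0]
    - [0,0,0]
    - [0,0,0]
  spin: [0,0,0,0,0]
  gripper: 0

```text
t: 12.75
ee_pos: [0.6111, -0.0272, 0.0908]
orientation: [0.992, -0.124, 0.0, 0.0]
ft_force: [-0.6, -0.6, 1.5]
gripper_width: 0.533
```

carry_out:
  xyz:
    - [0,0,0]
    - [0,0,0]
  spin: [0,0]

```text
t: 12.92
ee_pos: [0.6111, -0.0272, 0.0908]
orientation: [0.992, -0.124, 0.0, 0.0]
ft_force: [-0.9, -1.4, 2.0]
gripper_width: 0.532
```

```bash
python3 -c "
from h import *
plan(.49,-.352,.235,-14.2)"
```

```text
t 12.92 tcp [ 0.6111 -0.0272  0.0908] phi -14.22 F [-0.9 -1.4  2. ] g 0.532
spin -0.0004  now-frame mm [ -37.5  344.6 -144.2]  after-spin mm [ -37.7  344.6 -144.2] tilt z [ 7.e-04 -3.e-04 -1.e+00]
```

carry_out:
  xyz:
    - [0,0,-6]
    - [0,0,-15]
    - [0,0,-20]
    - [0,0,-20]
    - [0,0,-20]
  spin: [0,0,0,0,0]

```text
t: 13.33
ee_pos: [0.6099, -0.0267, 0.171]
orientation: [0.992, -0.124, -0.001, -0.0]
ft_force: [0.5, 1.1, -2.2]
gripper_width: 0.535
```

carry_out:
  xyz:
    - [0,0,-20]
    - [0,0,-20]
    - [0,0,-15]
    - [0,0,-8]
    - [0,0,0]
  spin: [0,0,0,0,0]

```text
t: 13.75
ee_pos: [0.6116, -0.027, 0.2364]
orientation: [0.992, -0.124, 0.002, -0.0]
ft_force: [0.0, -0.2, -1.5]
gripper_width: 0.53
```

carry_out:
  xyz:
    - [-2,12,0]
    - [-2.5,24,0]
    - [-2.5,24,0]
    - [-2.5,24,0]
    - [-2.5,24,0]
  spin: [0,0,0,0,0]

```text
t: 14.17
ee_pos: [0.5708, -0.1298, 0.2317]
orientation: [0.992, -0.124, -0.002, -0.0]
ft_force: [-0.4, 0.4, -1.0]
gripper_width: 0.531
```

carry_out:
  xyz:
    - [-2.5,24,0]
    - [-2.5,24,0]
    - [-2.5,24,0]
    - [-2.5,24,0]
    - [-2.5,24,0]
  spin: [0,0,0,0,0]

```text
t: 14.58
ee_pos: [0.529, -0.2431, 0.2318]
orientation: [0.992, -0.124, -0.002, -0.001]
ft_force: [-0.4, 0.0, -2.4]
gripper_width: 0.531
```

carry_out:
  xyz:
    - [-2.5,24,0]
    - [-2.5,24,0]
    - [-2.5,24,0]
    - [-2.5,24,0]
    - [-2.5,14,0]
  spin: [0,0,0,0,0]

```text
t: 15.0
ee_pos: [0.4897, -0.3474, 0.2319]
orientation: [0.992, -0.125, -0.002, -0.001]
ft_force: [0.3, -0.2, -2.4]
gripper_width: 0.532
```

```bash
python3 -c "
from h import *
plan(.49,-.352,.0888,-14.2)"
```

```text
t 15.0 tcp [ 0.4897 -0.3474  0.2319] phi -14.33 F [ 0.3 -0.2 -2.4] g 0.532
spin -0.0023  now-frame mm [  2.    4.5 143.1]  after-spin mm [  1.4   4.4 143.1] tilt z [-0.0033  0.0017 -1.    ]
```

carry_out:
  xyz:
    - [0,2,12]
    - [0,0,20]
    - [0,0,20]
    - [0,0,20]
    - [0,0,20]
  spin: [0,0,0,0,0]

```text
t: 15.42
ee_pos: [0.4907, -0.3462, 0.1395]
orientation: [0.992, -0.124, -0.001, -0.001]
ft_force: [0.5, 0.1, -2.3]
gripper_width: 0.535
```

carry_out:
  xyz:
    - [0,0,20]
    - [0,0,12]
    - [0,0,6]
    - [0,0,0]
    - [0,0,0]
  spin: [0,0,0,0,0]

```text
t: 15.83
ee_pos: [0.4917, -0.3474, 0.1044]
orientation: [0.992, -0.124, 0.0, -0.0]
ft_force: [0.2, -0.6, -2.1]
gripper_width: 0.53
```

```bash
python3 -c "
from h import *
plan(.49,-.352,.0888,-14.2)"
```

```text
t 15.83 tcp [ 0.4917 -0.3474  0.1044] phi -14.21 F [ 0.2 -0.6 -2.1] g 0.53
spin -0.0001  now-frame mm [-0.5  4.9 15.6]  after-spin mm [-0.5  4.9 15.6] tilt z [ 1.e-04  1.e-04 -1.e+00]
```

carry_out:
  xyz:
    - [0,2,5]
    - [0,2,4]
    - [0,0,3]
    - [0,0,2]
    - [0,0,0]
  spin: [0,0,0,0,0]

```text
t: 16.25
ee_pos: [0.4902, -0.3513, 0.0899]
orientation: [0.992, -0.124, -0.0, -0.0]
ft_force: [-0.6, 0.3, -2.1]
gripper_width: 0.527
```

carry_out:
  xyz:
    - [0,0,1]
    - [0,0,0]
    - [0,0,0]
  spin: [0,0,0]

```text
t: 16.5
ee_pos: [0.4905, -0.3514, 0.0894]
orientation: [0.992, -0.124, 0.0, 0.0]
ft_force: [-0.6, 0.1, -2.7]
gripper_width: 0.528
```

carry_out:
  xyz:
    - [0,0,1]
    - [0,0,0]
    - [0,0,0]
  spin: [0,0,0]

```text
t: 16.75
ee_pos: [0.4907, -0.3516, 0.0888]
orientation: [0.992, -0.124, 0.0, 0.0]
ft_force: [-0.7, 0.9, -1.0]
gripper_width: 0.535
```

carry_out:
  xyz:
    - [0,0,0.5]
    - [0,0,0]
    - [0,0,0]
  spin: [0,0,0]

```text
t: 17.0
ee_pos: [0.4908, -0.3517, 0.0887]
orientation: [0.992, -0.124, 0.0, 0.0]
ft_force: [-1.2, 0.6, 4.4]
gripper_width: 0.534
```

carry_out:
  xyz:
    - [0,0,0]
    - [0,0,0]
    - [0,0,0]
    - [0,0,0]
    - [0,0,0]
  spin: [0,0,0,0,0]
  gripper: 0.78

```text
t: 17.42
ee_pos: [0.4904, -0.3514, 0.0876]
orientation: [0.992, -0.124, -0.0, -0.0]
ft_force: [0.1, 0.1, 0.9]
gripper_width: 0.781
```

carry_out:
  xyz:
    - [0,0,-10]
    - [0,0,-20]
    - [0,0,-25]
    - [0,0,-25]
    - [0,0,-25]
  spin: [0,0,0,0,0]

```text
t: 17.83
ee_pos: [0.4904, -0.3514, 0.1946]
orientation: [0.992, -0.124, 0.0, 0.0]
ft_force: [0.8, -0.8, -0.4]
gripper_width: 0.784
```

```bash
python3 -c "
from h import *
plan(.6323,.0863,.2,-9.9)
cv2.imwrite('pics/s3.png',viewer.snapshot('side')[:,:,::-1])"
```

```text
t 17.83 tcp [ 0.4904 -0.3514  0.1946] phi -14.22 F [ 0.8 -0.8 -0.4] g 0.784
spin -0.0754  now-frame mm [  30.1 -459.1   -5.5]  after-spin mm [  64.6 -455.5   -5.4] tilt z [ 2.e-04 -2.e-04 -1.e+00]
```

View pics/s3.png

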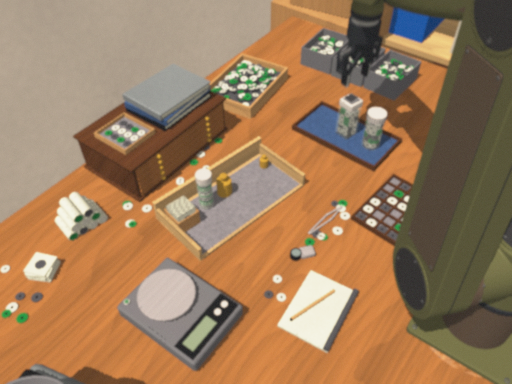

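Both jars stand upright on the tray, at (348,115) and (375,127). Now the tube.

carry_out:
  xyz:
    - [0,0,-6]
    - [5,-35,0]
    - [5,-35,0]
    - [5,-35,0]
    - [5,-35,0]
  spin: [-0.0755,0,0,0,0]
  gripper: 0.72

```text
t: 18.3
ee_pos: [0.5345, -0.2158, 0.1995]
orientation: [0.996, -0.087, 0.0, 0.0]
ft_force: [1.1, 0.9, -0.2]
gripper_width: 0.721
```

carry_out:
  xyz:
    - [5,-35,0]
    - [5,-35,0]
    - [5,-35,0]
    - [5,-35,0]
    - [5,-35,0]
  spin: [0,0,0,0,0]

```text
t: 18.72
ee_pos: [0.5893, -0.0472, 0.1995]
orientation: [0.996, -0.086, 0.001, 0.0]
ft_force: [-0.7, -0.0, 0.5]
gripper_width: 0.721
```

carry_out:
  xyz:
    - [5,-35,0]
    - [5,-35,0]
    - [5,-35,0]
    - [4,-25,0]
    - [0,0,0]
  spin: [0,0,0,0,0]

```text
t: 19.13
ee_pos: [0.6309, 0.0802, 0.1994]
orientation: [0.996, -0.084, 0.001, -0.001]
ft_force: [-0.2, -0.4, 0.6]
gripper_width: 0.723
```

```bash
python3 -c "
from h import *
plan(.6323,.0863,.14,-9.9)"
```

```text
t 19.13 tcp [0.6309 0.0802 0.1994] phi -9.63 F [-0.2 -0.4  0.6] g 0.723
spin 0.0047  now-frame mm [ 0.3 -6.1 59.4]  after-spin mm [ 0.3 -6.2 59.4] tilt z [ 0.0014  0.0016 -1.    ]
```

carry_out:
  xyz:
    - [0,-3,15]
    - [0,-2,15]
    - [0,0,15]
    - [0,0,5]
    - [0,0,0]
  spin: [0,0,0,0,0]

```text
t: 19.55
ee_pos: [0.6286, 0.0798, 0.1448]
orientation: [0.996, -0.087, -0.003, 0.0]
ft_force: [-0.8, -1.0, -0.6]
gripper_width: 0.72
```

```bash
python3 -c "
from h import *
plan(.6323,.0863,.088,-9.9)
cv2.imwrite('pics/s4.png',cv2.resize(viewer.snapshot('side')[110:230,150:270,::-1],None,fx=5,fy=5))"
```

```text
t 19.55 tcp [0.6286 0.0798 0.1448] phi -9.97 F [-0.8 -1.  -0.6] g 0.72
spin -0.0013  now-frame mm [ 2.9 -7.2 56.8]  after-spin mm [ 2.5 -7.1 56.8] tilt z [-6.4e-03 -4.0e-04 -1.0e+00]
```

View pics/s4.png

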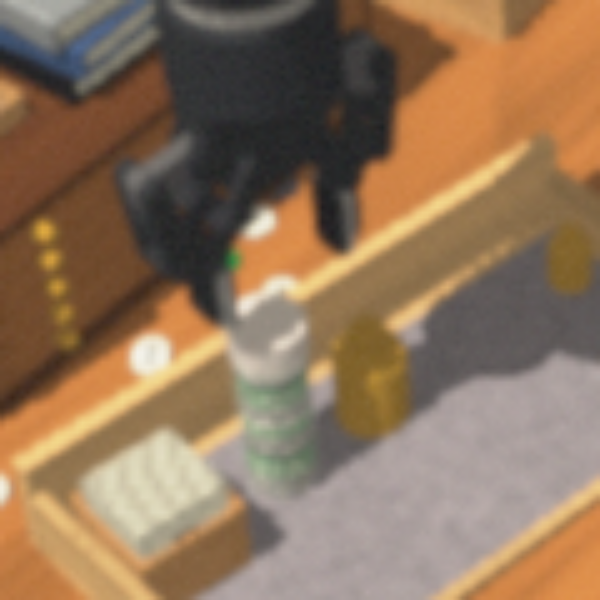

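The left finger, at (215,300), is close to the tube's cap, so I'll shift towards +y first and then descend.

carry_out:
  xyz:
    - [1,-3,0]
    - [0,-2,0]
    - [0,0,0]
    - [0,0,0]
  spin: [0,0,0,0]

```text
t: 19.93
ee_pos: [0.6332, 0.0857, 0.1498]
orientation: [0.996, -0.086, 0.001, -0.0]
ft_force: [-0.5, -0.5, 0.6]
gripper_width: 0.719
```

```bash
python3 -c "
from h import *
plan(.6323,.0863,.088,-9.9)"
```

```text
t 19.93 tcp [0.6332 0.0857 0.1498] phi -9.89 F [-0.5 -0.5  0.6] g 0.719
spin 0.0002  now-frame mm [-1.1 -0.4 61.8]  after-spin mm [-1.  -0.4 61.8] tilt z [ 0.0016  0.     -1.    ]
```

carry_out:
  xyz:
    - [-0.5,0,10]
    - [0,0,12]
    - [0,0,12]
    - [0,0,10]
    - [0,0,6]
  spin: [0,0,0,0,0]

```text
t: 20.35
ee_pos: [0.6306, 0.0856, 0.0956]
orientation: [0.996, -0.086, -0.002, 0.0]
ft_force: [1.1, -0.3, -0.9]
gripper_width: 0.718
```

carry_out:
  xyz:
    - [0,0,6]
    - [0,0,3]
    - [0,0,0]
    - [0,0,0]
  spin: [0,0,0,0]

```text
t: 20.68
ee_pos: [0.6324, 0.0857, 0.09]
orientation: [0.996, -0.086, 0.0, -0.0]
ft_force: [0.5, -0.2, 0.7]
gripper_width: 0.718
```

```bash
python3 -c "
from h import *
plan(.6323,.0863,.088,-9.9)"
```

```text
t 20.68 tcp [0.6324 0.0857 0.09  ] phi -9.89 F [ 0.5 -0.2  0.7] g 0.718
spin 0.0001  now-frame mm [-0.2 -0.5  2. ]  after-spin mm [-0.2 -0.5  2. ] tilt z [ 3.e-04 -0.e+00 -1.e+00]
```

carry_out:
  xyz:
    - [0,0,2]
    - [0,0,0]
    - [0,0,0]
  spin: [0,0,0]

```text
t: 20.93
ee_pos: [0.6324, 0.0857, 0.0882]
orientation: [0.996, -0.086, 0.0, -0.0]
ft_force: [0.1, 0.9, 0.2]
gripper_width: 0.723
```

carry_out:
  xyz:
    - [0,0,0]
    - [0,0,0]
    - [0,0,0]
    - [0,0,0]
    - [0,0,0]
  spin: [0,0,0,0,0]
  gripper: 0

```text
t: 21.35
ee_pos: [0.6326, 0.0858, 0.0883]
orientation: [0.996, -0.086, 0.0, -0.0]
ft_force: [-0.3, 1.1, 2.2]
gripper_width: 0.429
```

carry_out:
  xyz:
    - [0,0,0]
    - [0,0,0]
  spin: [0,0]

```text
t: 21.52
ee_pos: [0.6326, 0.0858, 0.0883]
orientation: [0.996, -0.086, 0.0, -0.0]
ft_force: [0.6, 0.9, 1.9]
gripper_width: 0.432
```

```bash
python3 -c "
from h import *
plan(.568,-.355,.235,-9.9)"
```

```text
t 21.52 tcp [0.6326 0.0858 0.0883] phi -9.9 F [0.6 0.9 1.9] g 0.432
spin 0.0  now-frame mm [  12.3  445.3 -146.8]  after-spin mm [  12.2  445.3 -146.7] tilt z [ 1.e-03  1.e-04 -1.e+00]
```

carry_out:
  xyz:
    - [0,0,-6]
    - [0,0,-15]
    - [0,0,-20]
    - [0,0,-20]
    - [0,0,-20]
  spin: [0,0,0,0,0]

```text
t: 21.93
ee_pos: [0.6317, 0.0856, 0.17]
orientation: [0.996, -0.086, -0.001, 0.0]
ft_force: [-0.6, 0.3, -2.4]
gripper_width: 0.432
```

carry_out:
  xyz:
    - [0,0,-20]
    - [0,0,-20]
    - [0,0,-15]
    - [0,0,-10]
    - [0,0,0]
  spin: [0,0,0,0,0]

```text
t: 22.35
ee_pos: [0.6333, 0.0858, 0.2373]
orientation: [0.996, -0.086, 0.002, -0.0]
ft_force: [0.4, 0.2, -1.5]
gripper_width: 0.43
```

carry_out:
  xyz:
    - [0,12,0]
    - [1,26,0]
    - [1,26,0]
    - [1,26,0]
    - [1,26,0]
  spin: [0,0,0,0,0]

```text
t: 22.77
ee_pos: [0.6146, -0.0309, 0.2313]
orientation: [0.996, -0.086, -0.002, 0.0]
ft_force: [0.6, -1.2, -1.6]
gripper_width: 0.425
```

carry_out:
  xyz:
    - [1,26,0]
    - [1,26,0]
    - [1,26,0]
    - [1,26,0]
    - [1,26,0]
  spin: [0,0,0,0,0]

```text
t: 23.18
ee_pos: [0.597, -0.1598, 0.2313]
orientation: [0.996, -0.086, -0.002, -0.0]
ft_force: [0.5, 0.3, -2.1]
gripper_width: 0.432
```

carry_out:
  xyz:
    - [1,26,0]
    - [1,26,0]
    - [1,26,0]
    - [1,26,0]
    - [1,26,0]
  spin: [0,0,0,0,0]

```text
t: 23.6
ee_pos: [0.5795, -0.2885, 0.2312]
orientation: [0.996, -0.086, -0.002, -0.001]
ft_force: [0.3, 0.8, -2.2]
gripper_width: 0.43
```

carry_out:
  xyz:
    - [0,26,0]
    - [0,26,0]
    - [0,16,0]
    - [0,0,5]
    - [0,0,10]
  spin: [0,0,0,0,0]

```text
t: 24.02
ee_pos: [0.5694, -0.355, 0.2185]
orientation: [0.996, -0.087, 0.0, -0.0]
ft_force: [0.2, -0.8, -1.3]
gripper_width: 0.436
```

```bash
python3 -c "
from h import *
plan(.568,-.355,.0863,-9.9)"
```

```text
t 24.02 tcp [ 0.5694 -0.355   0.2185] phi -9.99 F [ 0.2 -0.8 -1.3] g 0.436
spin -0.0016  now-frame mm [ -1.4   0.3 132.2]  after-spin mm [ -1.3   0.2 132.2] tilt z [ 6.e-04  2.e-04 -1.e+00]
```

carry_out:
  xyz:
    - [0,0,18]
    - [0,0,20]
    - [0,0,20]
    - [0,0,20]
    - [0,0,15]
  spin: [0,0,0,0,0]

```text
t: 24.43
ee_pos: [0.5686, -0.3516, 0.1221]
orientation: [0.996, -0.085, -0.002, -0.001]
ft_force: [-0.8, 0.2, -1.9]
gripper_width: 0.429
```

carry_out:
  xyz:
    - [0,0,10]
    - [0,0,5]
    - [0,0,3]
    - [0,0,0]
    - [0,0,0]
  spin: [0,0,0,0,0]

```text
t: 24.85
ee_pos: [0.5703, -0.3544, 0.109]
orientation: [0.996, -0.086, 0.001, 0.0]
ft_force: [0.4, -0.1, -1.0]
gripper_width: 0.432
```

```bash
python3 -c "
from h import *
plan(.568,-.355,.0863,-9.9)"
```

```text
t 24.85 tcp [ 0.5703 -0.3544  0.109 ] phi -9.89 F [ 0.4 -0.1 -1. ] g 0.432
spin 0.0002  now-frame mm [-2.2  1.  22.7]  after-spin mm [-2.2  1.  22.7] tilt z [ 0.0015 -0.0011 -1.    ]
```

carry_out:
  xyz:
    - [0,0,8]
    - [0,0,6]
    - [0,0,4]
    - [0,0,2]
    - [0,0,0]
  spin: [0,0,0,0,0]

```text
t: 25.27
ee_pos: [0.5692, -0.3538, 0.0869]
orientation: [0.996, -0.086, -0.001, -0.0]
ft_force: [0.4, 0.8, -1.7]
gripper_width: 0.433
```

carry_out:
  xyz:
    - [0,0,1]
    - [0,0,0]
    - [0,0,0]
  spin: [0,0,0]

```text
t: 25.52
ee_pos: [0.5698, -0.3542, 0.087]
orientation: [0.996, -0.086, 0.0, 0.0]
ft_force: [-0.6, -0.4, -2.5]
gripper_width: 0.43
```

carry_out:
  xyz:
    - [0,0,1]
    - [0,0,0]
    - [0,0,0]
  spin: [0,0,0]

```text
t: 25.77
ee_pos: [0.57, -0.3543, 0.0863]
orientation: [0.996, -0.086, 0.0, 0.0]
ft_force: [0.2, 0.1, -1.2]
gripper_width: 0.431
```

carry_out:
  xyz:
    - [0,0,0.5]
    - [0,0,0]
    - [0,0,0]
  spin: [0,0,0]

```text
t: 26.02
ee_pos: [0.5701, -0.3543, 0.0863]
orientation: [0.996, -0.086, 0.0, 0.0]
ft_force: [-1.4, 0.9, 5.0]
gripper_width: 0.431
```

carry_out:
  xyz:
    - [0,0,0]
    - [0,0,0]
    - [0,0,0]
    - [0,0,0]
    - [0,0,0]
  spin: [0,0,0,0,0]
  gripper: 0.75

```text
t: 26.43
ee_pos: [0.5695, -0.354, 0.085]
orientation: [0.996, -0.086, -0.0, -0.0]
ft_force: [0.3, 0.5, -0.7]
gripper_width: 0.75
```

carry_out:
  xyz:
    - [0,0,-10]
    - [0,0,-20]
    - [0,0,-25]
    - [0,0,-25]
    - [0,0,-25]
  spin: [0,0,0,0,0]

```text
t: 26.85
ee_pos: [0.5696, -0.354, 0.1921]
orientation: [0.996, -0.086, 0.0, 0.0]
ft_force: [-0.2, -0.4, 1.0]
gripper_width: 0.753
```

```bash
python3 -c "
from h import *
plan(.6223,.0285,.2,-9.9)
s=viewer.snapshot('side')[:,:,::-1]; t=viewer.snapshot('top')[:,:,::-1]
cv2.imwrite('pics/s5.png',s); cv2.imwrite('pics/t5.png',t); cv2.imwrite('pics/c5.png',np.hstack([cv2.resize(s[160:220,190:250],(390,390)),cv2.resize(t[150:200,220:270],(390,390))]))"
```

```text
t 26.85 tcp [ 0.5696 -0.354   0.1921] phi -9.9 F [-0.2 -0.4  1. ] g 0.753
spin 0.0001  now-frame mm [ -13.8 -385.9   -7.9]  after-spin mm [ -13.9 -385.9   -7.9] tilt z [ 2.e-04 -2.e-04 -1.e+00]
```

View pics/s5.png

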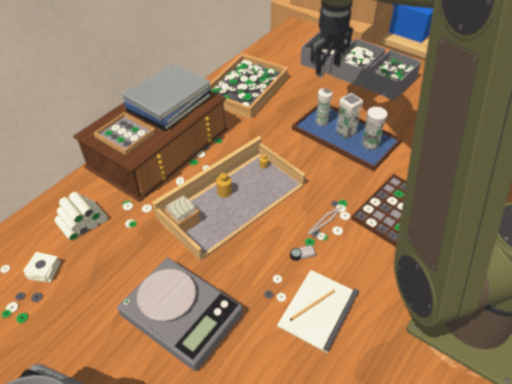

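View pics/c5.png

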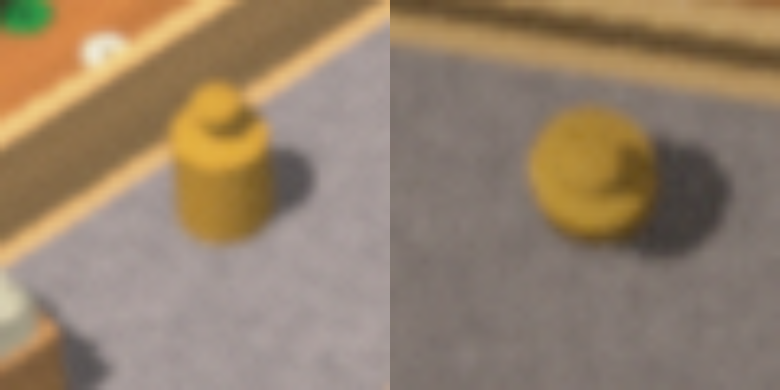

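View pics/t5.png

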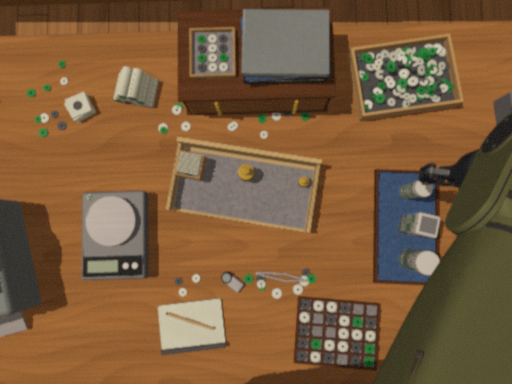

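All three containers stand upright on the tray: tube (325,107), square jar (348,115) and round jar (375,127). The weight stands free at (224,185) in the side view and (246,172) in the top view. I'll compute its position and the pan's.

Run:
```python
from h import *
T=lambda a,b,z:(ray("top",(220+(a-390+.5)/7.8-.5,150+(b+.5)/7.8-.5),z)[:2]*1000).round(1)
S=lambda a,b,z:(ray("side",(190+(a+.5)/6.5-.5,160+(b+.5)/6.5-.5),z)[:2]*1000).round(1)
print("knob T",T(590,160,.068),"body T",T(592,170,.05),"S knob top",S(217,98,.068),"S body top",S(221,138,.052))
t=cv2.imread("pics/t5.png"); s=cv2.imread("pics/s5.png")
for n,im,(x0,x1,y0,y1) in(("top",t,(84,145,193,252)),("side",s,(128,206,262,328))):
    k=4; P=cv2.resize(im[y0:y1,x0:x1],None,fx=k,fy=k,interpolation=cv2.INTER_CUBIC); g=P.min(2); th,m=cv2.threshold(g,0,255,cv2.THRESH_OTSU)
    m=cv2.morphologyEx(m,cv2.MORPH_OPEN,np.ones((9,9)))
    cs,_=cv2.findContours(m,cv2.RETR_EXTERNAL,cv2.CHAIN_APPROX_NONE); c=max(cs,key=cv2.contourArea)[:,0].astype(float)
    w=np.array([ray(n,p,.057)[:2]*1000 for p in (c+.5)/k-.5+[x0,y0]],np.float32); print(n,"pan",th,cv2.fitEllipse(w),cv2.minEnclosingCircle(w))
    cv2.imwrite(f"pics/pan_{n}.png",np.hstack([P,cv2.cvtColor(m,cv2.COLOR_GRAY2BGR)]))
```

```text
knob T [622.9  28.5] body T [622.6  28.7] S knob top [623.3  27.4] S body top [619.4  31. ]
top pan 131.0 ((515.0947875976562, 342.904052734375), (113.65497589111328, 114.06578063964844), 80.95744323730469) ((515.1820068359375, 343.1606140136719), 57.741573333740234)
side pan 144.0 ((514.2914428710938, 343.1868591308594), (114.64803314208984, 117.42393493652344), 23.00029754638672) ((514.821533203125, 343.5467834472656), 59.53200149536133)
```

View pics/pan_side.png

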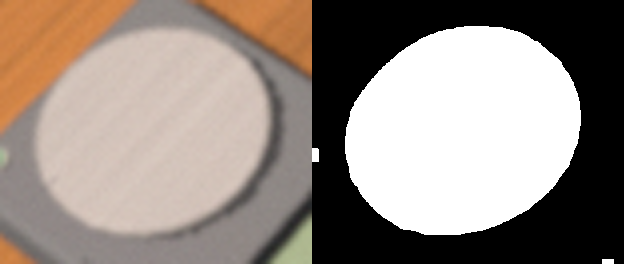

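The mask is a clean ellipse around the pan. Both views agree on its centre, about (514.7, 343.0) mm, and put the weight at about (622.5, 28.5) mm. Now I'll fetch the weight.

carry_out:
  xyz:
    - [-1,-15,-8]
    - [-1,-33,0]
    - [-1,-33,0]
    - [-1,-33,0]
    - [-1,-33,0]
  spin: [0,0,0,0,0]

```text
t: 27.37
ee_pos: [0.5893, -0.206, 0.1972]
orientation: [0.996, -0.086, -0.001, -0.001]
ft_force: [0.3, 0.1, 0.3]
gripper_width: 0.752
```

carry_out:
  xyz:
    - [-1,-33,0]
    - [-1,-33,0]
    - [-1,-33,0]
    - [-1,-33,0]
    - [-1,-33,0]
  spin: [0,0,0,0,0]

```text
t: 27.78
ee_pos: [0.6124, -0.0425, 0.1973]
orientation: [0.996, -0.086, -0.001, -0.0]
ft_force: [1.0, -0.5, -0.2]
gripper_width: 0.749
```

carry_out:
  xyz:
    - [-1,-33,0]
    - [-1,-30,0]
    - [-1,-10,0]
    - [0,0,0]
    - [0,0,0]
  spin: [0,0,0,0,0]

```text
t: 28.2
ee_pos: [0.6224, 0.0277, 0.1976]
orientation: [0.996, -0.086, -0.001, 0.0]
ft_force: [-0.2, -0.0, -0.1]
gripper_width: 0.75
```

```bash
python3 -c "
from h import *
plan(.6225,.0285,.031,-9.9)"
```

```text
t 28.2 tcp [0.6224 0.0277 0.1976] phi -9.82 F [-0.2 -0.  -0.1] g 0.75
spin 0.0014  now-frame mm [  0.2  -0.9 166.6]  after-spin mm [ -0.   -0.8 166.6] tilt z [-1.5e-03 -6.0e-04 -1.0e+00]
```

carry_out:
  xyz:
    - [0,-0.5,12]
    - [0,0,20]
    - [0,0,20]
    - [0,0,20]
    - [0,0,10]
  spin: [0,0,0,0,0]

```text
t: 28.62
ee_pos: [0.6209, 0.0263, 0.1122]
orientation: [0.996, -0.087, -0.003, 0.0]
ft_force: [-0.2, 0.0, -1.1]
gripper_width: 0.754
```

carry_out:
  xyz:
    - [0,0,8]
    - [0,0,0]
    - [0,0,0]
  spin: [0,0,0]

```text
t: 28.87
ee_pos: [0.6232, 0.0273, 0.1084]
orientation: [0.996, -0.087, -0.0, 0.0]
ft_force: [0.3, -0.4, 0.1]
gripper_width: 0.745
```

```bash
python3 -c "
from h import *
plan(.6225,.0285,.031,-9.9)
cv2.imwrite('pics/s6.png',cv2.resize(viewer.snapshot('side')[110:230,150:270,::-1],None,fx=5,fy=5))"
```

```text
t 28.87 tcp [0.6232 0.0273 0.1084] phi -9.95 F [ 0.3 -0.4  0.1] g 0.745
spin -0.0008  now-frame mm [-0.9 -1.  77.4]  after-spin mm [-0.9 -1.  77.4] tilt z [-0. -0. -1.]
```

View pics/s6.png

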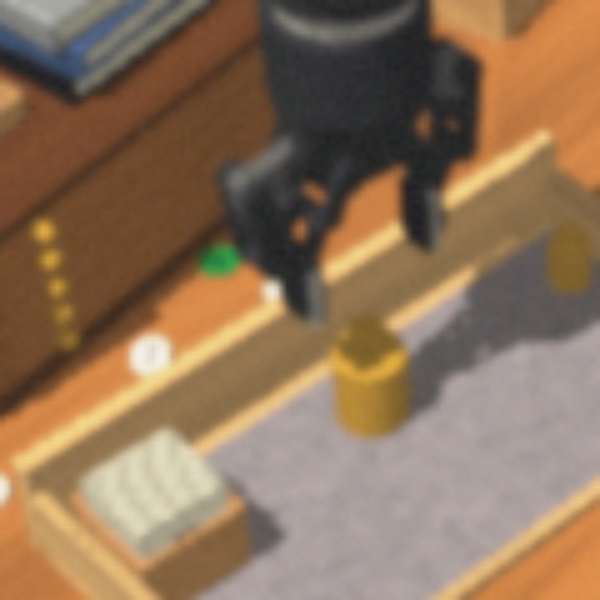

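The jaws are centred above the weight, which stands at (370,380) in the crop.

carry_out:
  xyz:
    - [-0.5,-0.5,10]
    - [0,-0.5,15]
    - [0,0,15]
    - [0,0,15]
    - [0,0,10]
  spin: [0,0,0,0,0]

```text
t: 29.33
ee_pos: [0.6225, 0.0291, 0.0423]
orientation: [0.996, -0.086, -0.0, 0.0]
ft_force: [-0.5, -0.2, -0.1]
gripper_width: 0.75
```

carry_out:
  xyz:
    - [0,0,7]
    - [0,0,4]
    - [0,0,0]
    - [0,0,0]
  spin: [0,0,0,0]

```text
t: 29.67
ee_pos: [0.6233, 0.029, 0.0328]
orientation: [0.996, -0.086, 0.0, -0.0]
ft_force: [-0.7, 0.3, -0.2]
gripper_width: 0.752
```

```bash
python3 -c "
from h import *
plan(.6225,.0285,.031,-9.9)"
```

```text
t 29.67 tcp [0.6233 0.029  0.0328] phi -9.89 F [-0.7  0.3 -0.2] g 0.752
spin 0.0001  now-frame mm [-0.7  0.6  1.8]  after-spin mm [-0.7  0.6  1.8] tilt z [ 9.e-04 -0.e+00 -1.e+00]
```

carry_out:
  xyz:
    - [-0.5,0.5,1.5]
    - [0,0,0]
    - [0,0,0]
  spin: [0,0,0]

```text
t: 29.92
ee_pos: [0.6226, 0.0286, 0.0314]
orientation: [0.996, -0.086, 0.0, -0.0]
ft_force: [-0.6, -0.4, -0.3]
gripper_width: 0.752
```

carry_out:
  xyz:
    - [0,0,0]
    - [0,0,0]
    - [0,0,0]
    - [0,0,0]
    - [0,0,0]
  spin: [0,0,0,0,0]
  gripper: 0

```text
t: 30.33
ee_pos: [0.6226, 0.0286, 0.0314]
orientation: [0.996, -0.086, 0.0, 0.0]
ft_force: [-0.3, -1.0, 3.5]
gripper_width: 0.43
```

carry_out:
  xyz:
    - [0,0,0]
    - [0,0,0]
    - [0,0,0]
  spin: [0,0,0]

```text
t: 30.58
ee_pos: [0.6226, 0.0286, 0.0314]
orientation: [0.996, -0.086, 0.0, -0.0]
ft_force: [-1.1, 0.4, 4.4]
gripper_width: 0.428
```

carry_out:
  xyz:
    - [0,0,-5]
    - [0,0,-12]
    - [0,0,-20]
    - [0,0,-20]
    - [0,0,-20]
  spin: [0,0,0,0,0]

```text
t: 31.0
ee_pos: [0.6208, 0.0287, 0.1074]
orientation: [0.996, -0.086, -0.002, 0.0]
ft_force: [-0.2, -0.1, -5.0]
gripper_width: 0.426
```

carry_out:
  xyz:
    - [0,0,-20]
    - [0,0,-20]
    - [0,0,-15]
    - [0,0,-8]
    - [0,0,0]
  spin: [0,0,0,0,0]

```text
t: 31.42
ee_pos: [0.6229, 0.0286, 0.1729]
orientation: [0.996, -0.086, 0.002, -0.0]
ft_force: [0.5, -0.2, -4.7]
gripper_width: 0.432
```

```bash
python3 -c "
from h import *
plan(.5147,.343,.081,-9.9)"
```

```text
t 31.42 tcp [0.6229 0.0286 0.1729] phi -9.9 F [ 0.5 -0.2 -4.7] g 0.432
spin 0.0001  now-frame mm [-160.9 -291.1   91.6]  after-spin mm [-160.7 -291.1   91.9] tilt z [ 0.0031 -0.     -1.    ]
```

carry_out:
  xyz:
    - [-7,-12,0]
    - [-12,-22,0]
    - [-12,-22,0]
    - [-12,-22,0]
    - [-12,-22,0]
  spin: [0,0,0,0,0]

```text
t: 31.83
ee_pos: [0.583, 0.1378, 0.1682]
orientation: [0.996, -0.086, -0.002, 0.0]
ft_force: [-0.0, -0.1, -4.7]
gripper_width: 0.433
```

carry_out:
  xyz:
    - [-12,-22,0]
    - [-12,-22,0]
    - [-12,-22,0]
    - [-12,-22,0]
    - [-12,-22,0]
  spin: [0,0,0,0,0]

```text
t: 32.25
ee_pos: [0.5427, 0.2564, 0.1683]
orientation: [0.996, -0.086, -0.002, 0.001]
ft_force: [0.5, -0.8, -5.7]
gripper_width: 0.431
```

carry_out:
  xyz:
    - [-12,-22,0]
    - [-12,-22,0]
    - [-12,-22,0]
    - [-8,-13,0]
    - [0,0,0]
  spin: [0,0,0,0,0]

```text
t: 32.67
ee_pos: [0.5127, 0.343, 0.1688]
orientation: [0.996, -0.085, -0.002, 0.0]
ft_force: [-0.4, -1.4, -4.8]
gripper_width: 0.433
```

```bash
python3 -c "
from h import *
plan(.5147,.343,.0804,-9.9)"
```

```text
t 32.67 tcp [0.5127 0.343  0.1688] phi -9.7 F [-0.4 -1.4 -4.8] g 0.433
spin 0.0035  now-frame mm [ 2.3 -0.5 88.4]  after-spin mm [ 2.  -0.4 88.4] tilt z [-3.5e-03 -5.0e-04 -1.0e+00]
```

carry_out:
  xyz:
    - [1,0,10]
    - [0,0,15]
    - [0,0,15]
    - [0,0,15]
    - [0,0,8]
  spin: [0,0,0,0,0]

```text
t: 33.08
ee_pos: [0.5149, 0.3384, 0.104]
orientation: [0.996, -0.087, -0.002, 0.002]
ft_force: [-0.3, -0.2, -6.3]
gripper_width: 0.428
```

carry_out:
  xyz:
    - [0,0,5]
    - [0,0,0]
    - [0,0,0]
  spin: [0,0,0]

```text
t: 33.33
ee_pos: [0.5165, 0.3401, 0.1028]
orientation: [0.996, -0.087, 0.0, 0.0]
ft_force: [0.3, 0.4, -4.5]
gripper_width: 0.429
```

```bash
python3 -c "
from h import *
plan(.5147,.343,.0804,-9.9)
cv2.imwrite('pics/s7.png',cv2.resize(viewer.snapshot('side')[210:370,90:260,::-1],None,fx=3.7,fy=3.7))"
```

```text
t 33.33 tcp [0.5165 0.3401 0.1028] phi -9.93 F [ 0.3  0.4 -4.5] g 0.429
spin -0.0005  now-frame mm [-2.3 -2.6 22.4]  after-spin mm [-2.3 -2.6 22.4] tilt z [ 0.e+00 -1.e-04 -1.e+00]
```

View pics/s7.png

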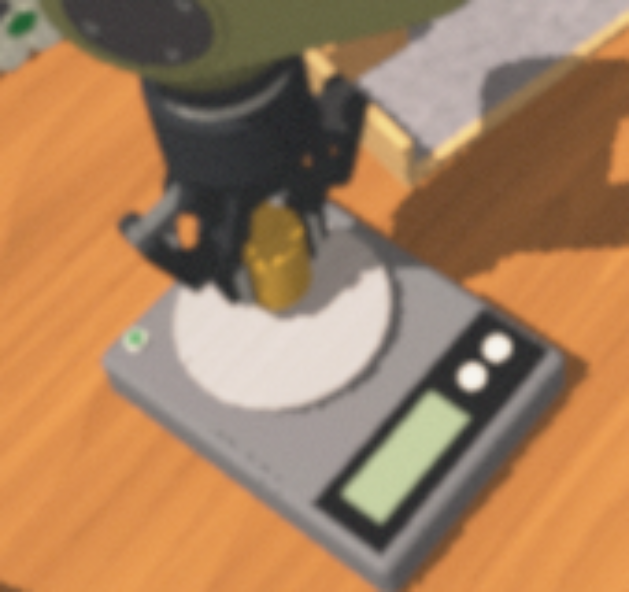

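The weight hangs upright above the pan, with the pan centred at about (283,315). I'll centre it and lower slowly.

carry_out:
  xyz:
    - [-1,-1.5,5]
    - [-1,-1,5]
    - [0,0,4]
    - [0,0,2]
    - [0,0,0]
  spin: [0,0,0,0,0]

```text
t: 33.8
ee_pos: [0.514, 0.343, 0.0858]
orientation: [0.996, -0.086, -0.001, 0.0]
ft_force: [-0.2, -0.0, -5.5]
gripper_width: 0.429
```

carry_out:
  xyz:
    - [0,0,0]
    - [0,0,0]
  spin: [0,0]

```text
t: 33.97
ee_pos: [0.5148, 0.3433, 0.087]
orientation: [0.996, -0.086, 0.0, -0.0]
ft_force: [0.2, -0.8, -4.7]
gripper_width: 0.431
```

```bash
python3 -c "
from h import *
plan(.5147,.343,.0804,-9.9)"
```

```text
t 33.97 tcp [0.5148 0.3433 0.087 ] phi -9.89 F [ 0.2 -0.8 -4.7] g 0.431
spin 0.0001  now-frame mm [-0.   0.3  6.6]  after-spin mm [-0.   0.3  6.6] tilt z [ 2.e-04  1.e-04 -1.e+00]
```

carry_out:
  xyz:
    - [0,0,2]
    - [0,0,2]
    - [0,0,1]
    - [0,0,0]
    - [0,0,0]
  spin: [0,0,0,0,0]

```text
t: 34.38
ee_pos: [0.5146, 0.3432, 0.0816]
orientation: [0.996, -0.086, -0.0, 0.0]
ft_force: [0.3, 0.5, -4.9]
gripper_width: 0.428
```

carry_out:
  xyz:
    - [0,0,0.5]
    - [0,0,0.5]
    - [0,0,0]
    - [0,0,0]
  spin: [0,0,0,0]

```text
t: 34.72
ee_pos: [0.5147, 0.3433, 0.0808]
orientation: [0.996, -0.086, -0.0, -0.0]
ft_force: [0.2, -0.5, -4.7]
gripper_width: 0.428
```

carry_out:
  xyz:
    - [0,0,0.5]
    - [0,0,0]
    - [0,0,0]
  spin: [0,0,0]

```text
t: 34.97
ee_pos: [0.5148, 0.3433, 0.0804]
orientation: [0.996, -0.086, 0.0, -0.0]
ft_force: [-0.1, 0.2, -4.7]
gripper_width: 0.431
```

carry_out:
  xyz:
    - [0,0,0.5]
    - [0,0,0]
    - [0,0,0]
  spin: [0,0,0]

```text
t: 35.22
ee_pos: [0.5148, 0.3433, 0.0804]
orientation: [0.996, -0.086, 0.0, -0.0]
ft_force: [-2.1, -0.3, -0.9]
gripper_width: 0.43
```

carry_out:
  xyz:
    - [0,0,0.5]
    - [0,0,0]
    - [0,0,0]
  spin: [0,0,0]

```text
t: 35.47
ee_pos: [0.5148, 0.3433, 0.0804]
orientation: [0.996, -0.086, 0.0, 0.0]
ft_force: [-3.9, -2.2, 5.3]
gripper_width: 0.434
```

Seated on the pan. I'll release and retreat upward.

carry_out:
  xyz:
    - [0,0,0]
    - [0,0,0]
    - [0,0,0]
    - [0,0,0]
    - [0,0,0]
  spin: [0,0,0,0,0]
  gripper: 0.78

```text
t: 35.88
ee_pos: [0.5149, 0.3434, 0.0793]
orientation: [0.996, -0.086, 0.0, -0.0]
ft_force: [-0.4, 0.1, -0.9]
gripper_width: 0.779
```

carry_out:
  xyz:
    - [0,0,-5]
    - [0,0,-15]
    - [0,0,-20]
    - [0,0,-25]
    - [0,0,-25]
  spin: [0,0,0,0,0]

```text
t: 36.3
ee_pos: [0.5144, 0.3431, 0.17]
orientation: [0.996, -0.086, -0.0, 0.0]
ft_force: [0.4, -0.1, 0.5]
gripper_width: 0.776
```

carry_out:
  xyz:
    - [0,0,-25]
    - [0,10,-10]
    - [0,30,0]
    - [0,35,0]
    - [0,35,0]
  spin: [0,0,0,0,0]

```text
t: 36.72
ee_pos: [0.4951, 0.2335, 0.2041]
orientation: [0.996, -0.086, 0.0, 0.0]
ft_force: [0.1, -0.7, -0.5]
gripper_width: 0.778
```

carry_out:
  xyz:
    - [0,35,0]
    - [0,35,0]
    - [0,35,0]
    - [0,35,0]
    - [0,35,0]
  spin: [0,0,0,0,0]

```text
t: 37.13
ee_pos: [0.4645, 0.0606, 0.2037]
orientation: [0.996, -0.086, -0.0, 0.0]
ft_force: [-0.0, -1.2, 0.7]
gripper_width: 0.779
```

```bash
python3 -c "
from h import *
plan(.5696,-.354,.22,-9.9)
s=viewer.snapshot('side')[:,:,::-1]; t=viewer.snapshot('top')[:,:,::-1]
cv2.imwrite('pics/s8.png',s); cv2.imwrite('pics/t8.png',t)"
```

```text
t 37.13 tcp [0.4645 0.0606 0.2037] phi -9.88 F [-0.  -1.2  0.7] g 0.779
spin 0.0004  now-frame mm [174.7 390.4 -16.2]  after-spin mm [174.9 390.3 -16.3] tilt z [-4.e-04 -3.e-04 -1.e+00]
```

View pics/s8.png

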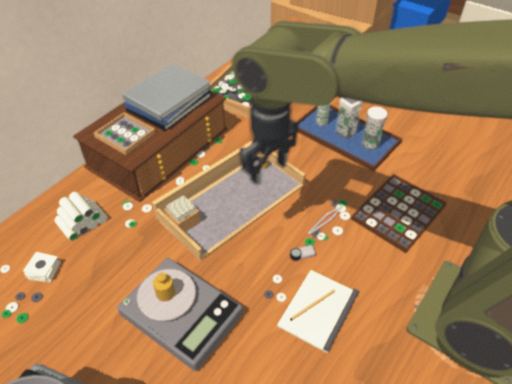

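View pics/t8.png

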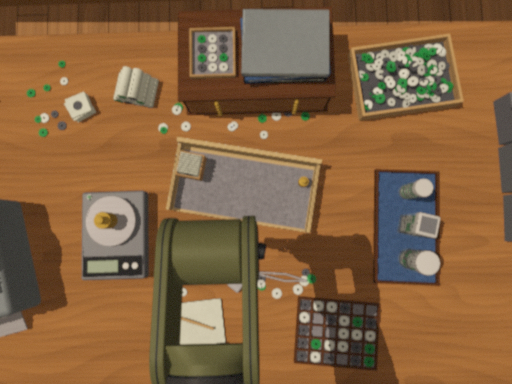

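The weight stands upright on the pan, at (162,287) in the side view, and the tray jars are unchanged. A numeric check of the centring comes first, then the tube goes back.

Run:
```python
from h import *
t=cv2.imread("pics/t8.png"); s=cv2.imread("pics/s8.png")
for n,im,(x0,x1,y0,y1) in(("top",t,(84,145,193,252)),("side",s,(128,206,262,328))):
    h=cv2.cvtColor(im,cv2.COLOR_BGR2HSV); m=np.zeros(h.shape[:2],np.uint8); m[y0:y1,x0:x1]=cv2.inRange(h,(12,110,60),(32,255,255))[y0:y1,x0:x1]
    cs,_=cv2.findContours(m,cv2.RETR_EXTERNAL,cv2.CHAIN_APPROX_NONE); c=max(cs,key=cv2.contourArea)
    print(n,cv2.boundingRect(c)); M=cv2.moments(c); cen=(M['m10']/M['m00'],M['m01']/M['m00']); print(cen)
    for xy in((.5148,.3433),(.5147,.343)):
        print("expected centre proj z .075..",proj(n,(*xy,.079)).round(1), 'knob',proj(n,(*xy,.119)).round(1),'base',proj(n,(*xy,.057)).round(1))
```

```text
top (94, 212, 23, 16)
(104.93040293040293, 220.006105006105)
expected centre proj z .075.. [105.4 220.3] knob [ 97.8 220. ] base [109.3 220.5]
expected centre proj z .075.. [105.5 220.4] knob [ 98. 220.] base [109.4 220.5]
side (128, 262, 34, 33)
(138.80620155038758, 272.61337209302326)
expected centre proj z .075.. [163.7 287.1] knob [160.7 275.7] base [165.2 293. ]
expected centre proj z .075.. [163.8 287. ] knob [160.9 275.7] base [165.4 293. ]
```

carry_out:
  xyz:
    - [15,30,-4]
    - [15,33,-4]
    - [15,33,-4]
    - [15,33,-4]
    - [15,33,-4]
  spin: [0,0,0,0,0]
  gripper: 0.75

```text
t: 37.65
ee_pos: [0.5116, -0.1113, 0.2241]
orientation: [0.996, -0.086, -0.0, -0.0]
ft_force: [1.1, 0.6, -0.2]
gripper_width: 0.752
```

carry_out:
  xyz:
    - [15,33,0]
    - [15,33,0]
    - [15,33,0]
    - [15,33,0]
    - [15,33,0]
  spin: [0,0,0,0,0]

```text
t: 38.07
ee_pos: [0.5573, -0.2868, 0.2236]
orientation: [0.996, -0.086, -0.0, -0.0]
ft_force: [-0.6, 0.7, 0.2]
gripper_width: 0.746
```

carry_out:
  xyz:
    - [15,33,0]
    - [8,25,0]
    - [0,5,0]
    - [0,0,0]
    - [0,0,0]
  spin: [0,0,0,0,0]

```text
t: 38.48
ee_pos: [0.5688, -0.3506, 0.2235]
orientation: [0.996, -0.086, -0.001, -0.001]
ft_force: [0.1, -0.1, -0.3]
gripper_width: 0.75
```

```bash
python3 -c "
from h import *
plan(.5698,-.3541,.0863,-9.9)"
```

```text
t 38.48 tcp [ 0.5688 -0.3506  0.2235] phi -9.9 F [ 0.1 -0.1 -0.3] g 0.75
spin 0.0  now-frame mm [  1.8   3.4 137.2]  after-spin mm [  1.6   3.2 137.2] tilt z [-0.001   0.0014 -1.    ]
```

The top view puts the weight within about 1 px of the pan centre. The side mask caught the table wood, so I ignore that one. Now down onto the tube.

carry_out:
  xyz:
    - [0,1.5,12]
    - [0,0,20]
    - [0,0,20]
    - [0,0,15]
    - [0,0,5]
  spin: [0,0,0,0,0]

```text
t: 38.9
ee_pos: [0.5673, -0.3504, 0.1481]
orientation: [0.996, -0.086, -0.003, -0.002]
ft_force: [-0.1, 0.3, -1.0]
gripper_width: 0.75
```

carry_out:
  xyz:
    - [0,0,0]
    - [0,0,0]
    - [0,0,0]
  spin: [0,0,0]

```text
t: 39.15
ee_pos: [0.5696, -0.3532, 0.1538]
orientation: [0.996, -0.086, 0.001, 0.001]
ft_force: [0.5, 0.5, 0.0]
gripper_width: 0.751
```

```bash
python3 -c "
from h import *
plan(.5698,-.3541,.0863,-9.9)"
```

```text
t 39.15 tcp [ 0.5696 -0.3532  0.1538] phi -9.88 F [0.5 0.5 0. ] g 0.751
spin 0.0004  now-frame mm [ 0.2  0.8 67.5]  after-spin mm [ 0.4  0.9 67.5] tilt z [ 0.0019 -0.0014 -1.    ]
```

carry_out:
  xyz:
    - [0,0.5,10]
    - [0,0,14]
    - [0,0,14]
    - [0,0,12]
    - [0,0,8]
  spin: [0,0,0,0,0]

```text
t: 39.57
ee_pos: [0.5674, -0.3525, 0.0909]
orientation: [0.996, -0.086, -0.002, -0.001]
ft_force: [-0.4, 0.6, -0.1]
gripper_width: 0.751
```

carry_out:
  xyz:
    - [0,0,6]
    - [0,0,0]
    - [0,0,0]
    - [0,0,0]
  spin: [0,0,0,0]

```text
t: 39.9
ee_pos: [0.5692, -0.3537, 0.089]
orientation: [0.996, -0.086, 0.001, 0.0]
ft_force: [0.5, 0.1, 0.5]
gripper_width: 0.75
```

```bash
python3 -c "
from h import *
plan(.5698,-.3541,.0863,-9.9)"
```

```text
t 39.9 tcp [ 0.5692 -0.3537  0.089 ] phi -9.9 F [0.5 0.1 0.5] g 0.75
spin 0.0  now-frame mm [0.6 0.2 2.7]  after-spin mm [0.6 0.2 2.7] tilt z [ 1.e-03 -7.e-04 -1.e+00]
```

carry_out:
  xyz:
    - [0.5,0,2.5]
    - [0,0,0]
    - [0,0,0]
  spin: [0,0,0]

```text
t: 40.15
ee_pos: [0.5695, -0.3536, 0.0862]
orientation: [0.996, -0.086, 0.0, 0.0]
ft_force: [0.4, 0.2, 0.3]
gripper_width: 0.752
```

carry_out:
  xyz:
    - [0,0,0]
    - [0,0,0]
    - [0,0,0]
    - [0,0,0]
    - [0,0,0]
  spin: [0,0,0,0,0]
  gripper: 0

```text
t: 40.57
ee_pos: [0.5695, -0.3537, 0.0863]
orientation: [0.996, -0.086, 0.0, 0.0]
ft_force: [-0.9, -0.5, 1.3]
gripper_width: 0.429
```

carry_out:
  xyz:
    - [0,0,0]
    - [0,0,0]
  spin: [0,0]

```text
t: 40.73
ee_pos: [0.5695, -0.3537, 0.0863]
orientation: [0.996, -0.086, 0.0, 0.0]
ft_force: [-0.0, -0.3, 2.9]
gripper_width: 0.429
```

carry_out:
  xyz:
    - [0,0,-6]
    - [0,0,-15]
    - [0,0,-20]
    - [0,0,-20]
    - [0,0,-20]
  spin: [0,0,0,0,0]

```text
t: 41.15
ee_pos: [0.569, -0.3532, 0.168]
orientation: [0.996, -0.086, -0.0, -0.0]
ft_force: [-0.0, 0.0, -2.5]
gripper_width: 0.43
```

carry_out:
  xyz:
    - [0,0,-20]
    - [0,0,-20]
    - [0,0,-15]
    - [0,0,-10]
    - [0,0,0]
  spin: [0,0,0,0,0]

```text
t: 41.57
ee_pos: [0.5702, -0.3542, 0.2354]
orientation: [0.996, -0.086, 0.002, 0.001]
ft_force: [0.4, 0.0, -2.1]
gripper_width: 0.429
```

```bash
python3 -c "
from h import *
plan(.6326,.0858,.0883,-9.9)"
```

```text
t 41.57 tcp [ 0.5702 -0.3542  0.2354] phi -9.89 F [ 0.4  0.  -2.1] g 0.429
spin 0.0001  now-frame mm [ -14.8 -444.5  146.1]  after-spin mm [ -14.2 -444.2  147.1] tilt z [ 0.004 -0.003 -1.   ]
```

carry_out:
  xyz:
    - [0,-12,0]
    - [-1,-26,0]
    - [-1,-26,0]
    - [-1,-26,0]
    - [-1,-26,0]
  spin: [0,0,0,0,0]

```text
t: 41.98
ee_pos: [0.5843, -0.2361, 0.2292]
orientation: [0.996, -0.086, -0.002, -0.001]
ft_force: [0.0, 0.4, -2.0]
gripper_width: 0.43
```

carry_out:
  xyz:
    - [-1,-26,0]
    - [-1,-26,0]
    - [-1,-26,0]
    - [-1,-26,0]
    - [-1,-26,0]
  spin: [0,0,0,0,0]

```text
t: 42.4
ee_pos: [0.6015, -0.1072, 0.2294]
orientation: [0.996, -0.086, -0.002, -0.001]
ft_force: [1.4, 0.2, -2.1]
gripper_width: 0.425
```

carry_out:
  xyz:
    - [-1,-26,0]
    - [-1,-26,0]
    - [-1,-26,0]
    - [-1,-26,0]
    - [-1,-26,0]
  spin: [0,0,0,0,0]

```text
t: 42.82
ee_pos: [0.6187, 0.0215, 0.2294]
orientation: [0.996, -0.086, -0.002, -0.0]
ft_force: [1.0, -0.3, -2.2]
gripper_width: 0.428
```

carry_out:
  xyz:
    - [0,-26,0]
    - [0,-26,0]
    - [0,-14,0]
    - [0,0,0]
    - [0,0,0]
  spin: [0,0,0,0,0]

```text
t: 43.23
ee_pos: [0.6306, 0.0849, 0.2303]
orientation: [0.996, -0.085, -0.001, 0.0]
ft_force: [-0.6, -0.3, -2.7]
gripper_width: 0.429
```

```bash
python3 -c "
from h import *
plan(.6324,.0858,.0883,-9.9)"
```

```text
t 43.23 tcp [0.6306 0.0849 0.2303] phi -9.81 F [-0.6 -0.3 -2.7] g 0.429
spin 0.0017  now-frame mm [  2.   -1.4 142. ]  after-spin mm [  1.6  -1.2 142. ] tilt z [-2.7e-03 -7.0e-04 -1.0e+00]
```

carry_out:
  xyz:
    - [1,-1,12]
    - [0,0,20]
    - [0,0,20]
    - [0,0,20]
    - [0,0,20]
  spin: [0,0,0,0,0]

```text
t: 43.65
ee_pos: [0.632, 0.0835, 0.1378]
orientation: [0.996, -0.087, -0.001, 0.0]
ft_force: [-1.0, 0.0, -1.7]
gripper_width: 0.433
```

carry_out:
  xyz:
    - [0,0,15]
    - [0,0,10]
    - [0,0,5]
    - [0,0,0]
    - [0,0,0]
  spin: [0,0,0,0,0]

```text
t: 44.07
ee_pos: [0.6331, 0.0849, 0.1104]
orientation: [0.996, -0.086, 0.001, -0.0]
ft_force: [0.8, 0.0, -1.3]
gripper_width: 0.432
```

```bash
python3 -c "
from h import *
plan(.6324,.0858,.0883,-9.9)"
```

```text
t 44.07 tcp [0.6331 0.0849 0.1104] phi -9.92 F [ 0.8  0.  -1.3] g 0.432
spin -0.0003  now-frame mm [-0.9 -0.8 22.1]  after-spin mm [-0.8 -0.8 22.1] tilt z [ 0.001  0.    -1.   ]
```

carry_out:
  xyz:
    - [-0.5,-0.5,7]
    - [0,0,6]
    - [0,0,4]
    - [0,0,2]
    - [0,0,0]
  spin: [0,0,0,0,0]

```text
t: 44.48
ee_pos: [0.6316, 0.0858, 0.0899]
orientation: [0.996, -0.086, -0.001, 0.0]
ft_force: [-0.5, -0.1, -2.9]
gripper_width: 0.429
```

carry_out:
  xyz:
    - [0,0,1]
    - [0,0,0]
    - [0,0,0]
  spin: [0,0,0]

```text
t: 44.73
ee_pos: [0.6323, 0.0858, 0.0901]
orientation: [0.996, -0.086, 0.0, -0.0]
ft_force: [0.0, 0.2, -1.3]
gripper_width: 0.43
```

carry_out:
  xyz:
    - [0,0,1]
    - [0,0,0]
    - [0,0,0]
  spin: [0,0,0]

```text
t: 44.98
ee_pos: [0.6322, 0.0857, 0.0888]
orientation: [0.996, -0.086, 0.0, -0.0]
ft_force: [-0.0, -0.4, -2.7]
gripper_width: 0.428
```

carry_out:
  xyz:
    - [0,0,0.6]
    - [0,0,0]
    - [0,0,0]
  spin: [0,0,0]

```text
t: 45.23
ee_pos: [0.6322, 0.0857, 0.0883]
orientation: [0.996, -0.086, 0.0, -0.0]
ft_force: [0.1, -0.1, -1.2]
gripper_width: 0.433
```

carry_out:
  xyz:
    - [0,0,0.4]
    - [0,0,0]
    - [0,0,0]
  spin: [0,0,0]

```text
t: 45.48
ee_pos: [0.6324, 0.0857, 0.0883]
orientation: [0.996, -0.086, 0.0, 0.0]
ft_force: [-1.1, -0.5, 1.6]
gripper_width: 0.43
```

The tube is seated. Release it, then on to the square jar.

carry_out:
  xyz:
    - [0,0,0]
    - [0,0,0]
    - [0,0,0]
    - [0,0,0]
    - [0,0,0]
  spin: [0,0,0,0,0]
  gripper: 0.72

```text
t: 45.9
ee_pos: [0.6322, 0.0858, 0.0879]
orientation: [0.996, -0.086, 0.0, -0.0]
ft_force: [-0.1, 0.3, 0.3]
gripper_width: 0.722
```

carry_out:
  xyz:
    - [0,0,-10]
    - [0,0,-20]
    - [0,0,-25]
    - [0,0,-25]
    - [0,0,-30]
  spin: [0,0,0,0,0]

```text
t: 46.32
ee_pos: [0.6315, 0.0857, 0.1985]
orientation: [0.996, -0.086, -0.001, 0.0]
ft_force: [-0.2, 1.1, -0.4]
gripper_width: 0.719
```

```bash
python3 -c "
from h import *
plan(.4904,-.3514,.21,-14.22)"
```

```text
t 46.32 tcp [0.6315 0.0857 0.1985] phi -9.89 F [-0.2  1.1 -0.4] g 0.719
spin 0.0755  now-frame mm [-63.9 454.8 -11.2]  after-spin mm [-29.4 458.4 -11.5] tilt z [-1.8e-03 -1.0e-04 -1.0e+00]
```

carry_out:
  xyz:
    - [0,0,-10]
    - [-2,25,0]
    - [-2,35,0]
    - [-2,35,0]
    - [-2,35,0]
  spin: [0.0755,0,0,0,0]
  gripper: 0.78

```text
t: 46.73
ee_pos: [0.5921, -0.0393, 0.209]
orientation: [0.992, -0.123, 0.001, 0.0]
ft_force: [0.6, -0.5, -0.0]
gripper_width: 0.782
```

carry_out:
  xyz:
    - [-2,35,0]
    - [-2,35,0]
    - [-2,35,0]
    - [-2,35,0]
    - [-2,35,0]
  spin: [0,0,0,0,0]

```text
t: 47.15
ee_pos: [0.5392, -0.2071, 0.209]
orientation: [0.992, -0.124, 0.001, 0.0]
ft_force: [0.6, 0.4, 0.4]
gripper_width: 0.779
```

carry_out:
  xyz:
    - [-2,35,0]
    - [-2,35,0]
    - [-2,35,0]
    - [-2,30,0]
    - [0,16,0]
  spin: [0,0,0,0,0]

```text
t: 47.57
ee_pos: [0.4938, -0.3529, 0.2089]
orientation: [0.992, -0.125, 0.0, 0.001]
ft_force: [0.5, 0.2, 0.0]
gripper_width: 0.778
```

carry_out:
  xyz:
    - [0,0,10]
    - [0,0,15]
    - [0,0,10]
    - [0,0,0]
    - [0,0,0]
  spin: [0,0,0,0,0]

```text
t: 47.98
ee_pos: [0.4949, -0.3485, 0.1717]
orientation: [0.992, -0.123, -0.001, -0.001]
ft_force: [0.6, -0.2, 0.5]
gripper_width: 0.783
```

```bash
python3 -c "
from h import *
plan(.4904,-.3514,.0883,-14.22)"
```

```text
t 47.98 tcp [ 0.4949 -0.3485  0.1717] phi -14.15 F [ 0.6 -0.2  0.5] g 0.783
spin 0.0013  now-frame mm [-3.4  4.  83.4]  after-spin mm [-3.6  3.9 83.4] tilt z [-0.0017  0.0018 -1.    ]
```

carry_out:
  xyz:
    - [-2,1,8]
    - [-1.5,1,8]
    - [0,0,4]
    - [0,0,0]
    - [0,0,0]
  spin: [0,0,0,0,0]

```text
t: 48.4
ee_pos: [0.4909, -0.3508, 0.1523]
orientation: [0.992, -0.124, -0.0, -0.0]
ft_force: [0.0, 0.5, 0.3]
gripper_width: 0.779
```

```bash
python3 -c "
from h import *
plan(.4904,-.3514,.0883,-14.22)"
```

```text
t 48.4 tcp [ 0.4909 -0.3508  0.1523] phi -14.22 F [0.  0.5 0.3] g 0.779
spin -0.0  now-frame mm [-0.2  0.8 64. ]  after-spin mm [-0.3  0.7 64. ] tilt z [-6.e-04  6.e-04 -1.e+00]
```

carry_out:
  xyz:
    - [0,0.5,10]
    - [0,0,14]
    - [0,0,14]
    - [0,0,12]
    - [0,0,8]
  spin: [0,0,0,0,0]

```text
t: 48.82
ee_pos: [0.4897, -0.3505, 0.0916]
orientation: [0.992, -0.124, -0.002, -0.001]
ft_force: [-0.2, 0.1, -0.3]
gripper_width: 0.782
```

carry_out:
  xyz:
    - [0,0,5]
    - [0,0,0]
    - [0,0,0]
    - [0,0,0]
  spin: [0,0,0,0]

```text
t: 49.15
ee_pos: [0.4914, -0.3519, 0.0905]
orientation: [0.992, -0.124, 0.001, 0.0]
ft_force: [-0.5, -0.2, 0.3]
gripper_width: 0.782
```

```bash
python3 -c "
from h import *
plan(.4904,-.3514,.0888,-14.22)"
```

```text
t 49.15 tcp [ 0.4914 -0.3519  0.0905] phi -14.22 F [-0.5 -0.2  0.3] g 0.782
spin -0.0  now-frame mm [-1.1 -0.2  1.7]  after-spin mm [-1.1 -0.2  1.7] tilt z [ 1.e-03 -9.e-04 -1.e+00]
```

carry_out:
  xyz:
    - [-0.8,0,1.7]
    - [0,0,0]
    - [0,0,0]
  spin: [0,0,0]

```text
t: 49.4
ee_pos: [0.4903, -0.3514, 0.0886]
orientation: [0.992, -0.124, 0.0, 0.0]
ft_force: [-0.9, -0.5, 1.1]
gripper_width: 0.778
```

carry_out:
  xyz:
    - [0,0,0]
    - [0,0,0]
    - [0,0,0]
    - [0,0,0]
    - [0,0,0]
  spin: [0,0,0,0,0]
  gripper: 0

```text
t: 49.82
ee_pos: [0.4904, -0.3516, 0.0886]
orientation: [0.992, -0.124, 0.0, 0.0]
ft_force: [-0.8, -0.9, 3.1]
gripper_width: 0.534
```

carry_out:
  xyz:
    - [0,0,0]
    - [0,0,0]
  spin: [0,0]

```text
t: 49.98
ee_pos: [0.4904, -0.3516, 0.0886]
orientation: [0.992, -0.124, 0.0, 0.0]
ft_force: [0.0, -1.1, 2.6]
gripper_width: 0.535
```

carry_out:
  xyz:
    - [0,0,-6]
    - [0,0,-15]
    - [0,0,-20]
    - [0,0,-20]
    - [0,0,-20]
  spin: [0,0,0,0,0]

```text
t: 50.4
ee_pos: [0.4894, -0.3503, 0.1685]
orientation: [0.992, -0.124, -0.001, -0.001]
ft_force: [0.7, 0.3, -2.3]
gripper_width: 0.529
```

carry_out:
  xyz:
    - [0,0,-20]
    - [0,0,-20]
    - [0,0,-15]
    - [0,0,-10]
    - [0,0,0]
  spin: [0,0,0,0,0]

```text
t: 50.82
ee_pos: [0.4908, -0.3517, 0.2364]
orientation: [0.992, -0.124, 0.001, 0.001]
ft_force: [0.8, 0.2, -2.3]
gripper_width: 0.53
```

```bash
python3 -c "
from h import *
plan(.6111,-.0272,.0908,-14.22)"
```

```text
t 50.82 tcp [ 0.4908 -0.3517  0.2364] phi -14.21 F [ 0.8  0.2 -2.3] g 0.53
spin 0.0001  now-frame mm [  36.5 -344.2  145.2]  after-spin mm [  36.9 -344.1  145.6] tilt z [ 0.0026 -0.002  -1.    ]
```

carry_out:
  xyz:
    - [1,-12,0]
    - [2.5,-24,0]
    - [2.5,-24,0]
    - [2.5,-24,0]
    - [2.5,-24,0]
  spin: [0,0,0,0,0]

```text
t: 51.23
ee_pos: [0.5267, -0.247, 0.2315]
orientation: [0.992, -0.124, -0.002, -0.001]
ft_force: [0.8, 0.6, -3.3]
gripper_width: 0.531
```

carry_out:
  xyz:
    - [2.5,-24,0]
    - [2.5,-24,0]
    - [2.5,-24,0]
    - [2.5,-24,0]
    - [2.5,-24,0]
  spin: [0,0,0,0,0]

```text
t: 51.65
ee_pos: [0.5681, -0.1336, 0.2316]
orientation: [0.992, -0.124, -0.002, -0.001]
ft_force: [0.6, -1.0, -3.0]
gripper_width: 0.531
```

carry_out:
  xyz:
    - [2.5,-24,0]
    - [2.5,-24,0]
    - [2.5,-24,0]
    - [2.5,-24,0]
    - [2.5,-17,0]
  spin: [0,0,0,0,0]

```text
t: 52.07
ee_pos: [0.6079, -0.0266, 0.2315]
orientation: [0.992, -0.123, -0.002, -0.001]
ft_force: [0.1, 0.0, -2.2]
gripper_width: 0.531
```

carry_out:
  xyz:
    - [0,-2,12]
    - [0,0,20]
    - [0,0,20]
    - [0,0,20]
    - [0,0,10]
  spin: [0,0,0,0,0]

```text
t: 52.48
ee_pos: [0.6061, -0.0271, 0.1464]
orientation: [0.992, -0.124, -0.004, -0.0]
ft_force: [-0.7, -0.9, -3.6]
gripper_width: 0.531
```

carry_out:
  xyz:
    - [0,0,5]
    - [0,0,0]
    - [0,0,0]
  spin: [0,0,0]

```text
t: 52.73
ee_pos: [0.6094, -0.0278, 0.1473]
orientation: [0.992, -0.124, 0.0, 0.0]
ft_force: [1.2, -0.1, -2.7]
gripper_width: 0.533
```

```bash
python3 -c "
from h import *
plan(.6108,-.0272,.0908,-14.22)"
```

```text
t 52.73 tcp [ 0.6094 -0.0278  0.1473] phi -14.23 F [ 1.2 -0.1 -2.7] g 0.533
spin -0.0002  now-frame mm [ 1.2 -0.9 56.5]  after-spin mm [ 1.2 -0.9 56.5] tilt z [ 1.e-04 -0.e+00 -1.e+00]
```

carry_out:
  xyz:
    - [0.5,-0.5,10]
    - [0.5,0,12]
    - [0,0,12]
    - [0,0,8]
    - [0,0,4]
  spin: [0,0,0,0,0]

```text
t: 53.15
ee_pos: [0.609, -0.0272, 0.0985]
orientation: [0.992, -0.124, -0.002, -0.0]
ft_force: [-0.1, -0.2, -2.3]
gripper_width: 0.53
```

carry_out:
  xyz:
    - [0,0,3]
    - [0,0,0]
    - [0,0,0]
  spin: [0,0,0]

```text
t: 53.4
ee_pos: [0.6106, -0.0274, 0.0982]
orientation: [0.992, -0.124, 0.0, -0.0]
ft_force: [0.0, 0.5, -2.2]
gripper_width: 0.532
```

```bash
python3 -c "
from h import *
plan(.6108,-.0272,.0908,-14.22)"
```

```text
t 53.4 tcp [ 0.6106 -0.0274  0.0982] phi -14.22 F [ 0.   0.5 -2.2] g 0.532
spin -0.0  now-frame mm [ 0.1 -0.3  7.4]  after-spin mm [ 0.1 -0.3  7.4] tilt z [ 2.e-04 -0.e+00 -1.e+00]
```

carry_out:
  xyz:
    - [0,0,3]
    - [0,0,2]
    - [0,0,1]
    - [0,0,0]
    - [0,0,0]
  spin: [0,0,0,0,0]

```text
t: 53.82
ee_pos: [0.6104, -0.0274, 0.0921]
orientation: [0.992, -0.124, 0.0, 0.0]
ft_force: [0.8, 1.0, -2.7]
gripper_width: 0.527
```

carry_out:
  xyz:
    - [0,0,1]
    - [0,0,0]
    - [0,0,0]
  spin: [0,0,0]

```text
t: 54.07
ee_pos: [0.6104, -0.0274, 0.0912]
orientation: [0.992, -0.124, 0.0, 0.0]
ft_force: [-0.8, 0.3, -3.2]
gripper_width: 0.531
```

carry_out:
  xyz:
    - [0,0,0.5]
    - [0,0,0]
    - [0,0,0]
  spin: [0,0,0]

```text
t: 54.32
ee_pos: [0.6104, -0.0274, 0.0907]
orientation: [0.992, -0.124, 0.0, -0.0]
ft_force: [0.4, -0.1, -2.1]
gripper_width: 0.531
```

carry_out:
  xyz:
    - [0,0,0.5]
    - [0,0,0]
    - [0,0,0]
  spin: [0,0,0]

```text
t: 54.57
ee_pos: [0.6105, -0.0274, 0.0906]
orientation: [0.992, -0.124, 0.0, 0.0]
ft_force: [-1.1, -1.2, 1.4]
gripper_width: 0.533
```

carry_out:
  xyz:
    - [0,0,0.2]
    - [0,0,0]
    - [0,0,0]
  spin: [0,0,0]

```text
t: 54.82
ee_pos: [0.6106, -0.0275, 0.0906]
orientation: [0.992, -0.124, 0.0, 0.0]
ft_force: [-2.5, -0.8, 4.5]
gripper_width: 0.531
```

Seated. Release it and go for the round jar, which is at TCP (0.4112, -0.349) on the tray.

carry_out:
  xyz:
    - [0,0,0]
    - [0,0,0]
    - [0,0,0]
    - [0,0,0]
    - [0,0,0]
  spin: [0,0,0,0,0]
  gripper: 0.78

```text
t: 55.23
ee_pos: [0.6104, -0.0274, 0.0897]
orientation: [0.992, -0.124, 0.0, -0.0]
ft_force: [0.8, 0.6, -0.0]
gripper_width: 0.782
```

carry_out:
  xyz:
    - [0,0,-10]
    - [0,0,-20]
    - [0,0,-25]
    - [0,0,-25]
    - [0,0,-30]
  spin: [0,0,0,0,0]

```text
t: 55.65
ee_pos: [0.6097, -0.0273, 0.2006]
orientation: [0.992, -0.124, -0.001, -0.0]
ft_force: [1.8, -0.1, 1.0]
gripper_width: 0.781
```

```bash
python3 -c "
from h import *
plan(.4112,-.349,.20,-9.92)"
```

```text
t 55.65 tcp [ 0.6097 -0.0273  0.2006] phi -14.22 F [ 1.8 -0.1  1. ] g 0.781
spin -0.0751  now-frame mm [-113.4  360.6    0.8]  after-spin mm [-140.1  351.1    0.6] tilt z [-1.7e-03  2.0e-04 -1.0e+00]
```

carry_out:
  xyz:
    - [0,0,-5]
    - [-10,25,0]
    - [-13,33,0]
    - [-13,33,0]
    - [-13,33,0]
  spin: [-0.075,0,0,0,0]
  gripper: 0.95

```text
t: 56.07
ee_pos: [0.5402, -0.1419, 0.206]
orientation: [0.996, -0.086, 0.001, 0.0]
ft_force: [1.2, -0.4, -0.6]
gripper_width: 0.947
```

carry_out:
  xyz:
    - [-13,33,0]
    - [-13,33,0]
    - [-13,33,0]
    - [-13,33,0]
    - [-13,33,0]
  spin: [0,0,0,0,0]

```text
t: 56.48
ee_pos: [0.4473, -0.2938, 0.206]
orientation: [0.996, -0.086, 0.001, 0.0]
ft_force: [0.1, -0.8, 0.3]
gripper_width: 0.952
```

carry_out:
  xyz:
    - [-13,33,0]
    - [-11,25,0]
    - [0,2,8]
    - [0,0,10]
    - [0,0,5]
  spin: [0,0,0,0,0]

```text
t: 56.9
ee_pos: [0.414, -0.3467, 0.1806]
orientation: [0.996, -0.087, -0.0, -0.001]
ft_force: [-1.0, 0.2, -1.1]
gripper_width: 0.953
```

carry_out:
  xyz:
    - [0,0,0]
    - [0,0,0]
  spin: [0,0]

```text
t: 57.07
ee_pos: [0.4146, -0.3461, 0.1811]
orientation: [0.996, -0.086, -0.001, -0.001]
ft_force: [-0.1, 0.1, -0.4]
gripper_width: 0.953
```

```bash
python3 -c "
from h import *
plan(.4112,-.349,.0856,-9.92)"
```

```text
t 57.07 tcp [ 0.4146 -0.3461  0.1811] phi -9.83 F [-0.1  0.1 -0.4] g 0.953
spin 0.0017  now-frame mm [-2.8  3.6 95.5]  after-spin mm [-2.9  3.5 95.5] tilt z [-0.0011  0.0014 -1.    ]
```

carry_out:
  xyz:
    - [-2,1.5,10]
    - [-0.5,1,12]
    - [0,0,8]
    - [0,0,0]
    - [0,0,0]
  spin: [0,0,0,0,0]

```text
t: 57.48
ee_pos: [0.411, -0.3488, 0.1506]
orientation: [0.996, -0.086, -0.001, -0.001]
ft_force: [0.4, 0.5, 0.9]
gripper_width: 0.953
```

```bash
python3 -c "
from h import *
plan(.4112,-.349,.0856,-9.92)"
```

```text
t 57.48 tcp [ 0.411  -0.3488  0.1506] phi -9.91 F [0.4 0.5 0.9] g 0.953
spin 0.0002  now-frame mm [ 0.4  0.3 65. ]  after-spin mm [ 0.3  0.2 65. ] tilt z [-0.0017  0.0018 -1.    ]
```

carry_out:
  xyz:
    - [0,0,10]
    - [0,0,14]
    - [0,0,14]
    - [0,0,12]
    - [0,0,8]
  spin: [0,0,0,0,0]

```text
t: 57.9
ee_pos: [0.411, -0.349, 0.0923]
orientation: [0.996, -0.087, -0.001, -0.0]
ft_force: [-0.3, 0.5, -0.5]
gripper_width: 0.948
```

carry_out:
  xyz:
    - [0,0,5]
    - [0,0,0]
    - [0,0,0]
    - [0,0,0]
  spin: [0,0,0,0]

```text
t: 58.23
ee_pos: [0.4119, -0.3499, 0.0897]
orientation: [0.996, -0.086, 0.001, 0.0]
ft_force: [0.4, 0.1, -0.2]
gripper_width: 0.95
```

```bash
python3 -c "
from h import *
plan(.4112,-.349,.0857,-9.92)"
```

```text
t 58.23 tcp [ 0.4119 -0.3499  0.0897] phi -9.92 F [ 0.4  0.1 -0.2] g 0.95
spin -0.0  now-frame mm [-0.9 -0.8  4. ]  after-spin mm [-0.9 -0.8  4. ] tilt z [ 0.001  -0.0011 -1.    ]
```

carry_out:
  xyz:
    - [-0.5,-0.5,2]
    - [0,0,1.5]
    - [0,0,0]
    - [0,0,0]
  spin: [0,0,0,0]

```text
t: 58.57
ee_pos: [0.4111, -0.3488, 0.0855]
orientation: [0.996, -0.086, 0.0, 0.0]
ft_force: [0.1, -0.7, -0.1]
gripper_width: 0.953
```

carry_out:
  xyz:
    - [0,0,0]
    - [0,0,0]
    - [0,0,0]
    - [0,0,0]
    - [0,0,0]
  spin: [0,0,0,0,0]
  gripper: 0

```text
t: 58.98
ee_pos: [0.4112, -0.3491, 0.0858]
orientation: [0.996, -0.086, 0.0, 0.0]
ft_force: [0.4, -0.7, 1.6]
gripper_width: 0.574
```

carry_out:
  xyz:
    - [0,0,0]
    - [0,0,0]
    - [0,0,0]
  spin: [0,0,0]

```text
t: 59.23
ee_pos: [0.4112, -0.3492, 0.0858]
orientation: [0.996, -0.086, 0.0, 0.0]
ft_force: [0.0, -1.4, 3.0]
gripper_width: 0.572
```

carry_out:
  xyz:
    - [0,0,-6]
    - [0,0,-15]
    - [0,0,-20]
    - [0,0,-20]
    - [0,0,-20]
  spin: [0,0,0,0,0]

```text
t: 59.65
ee_pos: [0.4101, -0.3476, 0.1655]
orientation: [0.996, -0.086, -0.001, -0.001]
ft_force: [-0.3, 0.4, -4.1]
gripper_width: 0.571
```

carry_out:
  xyz:
    - [0,0,-20]
    - [0,0,-20]
    - [0,0,-15]
    - [0,0,-10]
    - [0,0,0]
  spin: [0,0,0,0,0]

```text
t: 60.07
ee_pos: [0.4116, -0.3492, 0.2332]
orientation: [0.996, -0.086, 0.001, 0.001]
ft_force: [0.7, -1.8, -4.0]
gripper_width: 0.572
```

```bash
python3 -c "
from h import *
plan(.5647,.0394,.0877,-9.92)"
```

```text
t 60.07 tcp [ 0.4116 -0.3492  0.2332] phi -9.92 F [ 0.7 -1.8 -4. ] g 0.572
spin 0.0001  now-frame mm [  83.6 -409.4  145.1]  after-spin mm [  83.9 -409.2  145.5] tilt z [ 0.002  -0.0018 -1.    ]
```

carry_out:
  xyz:
    - [3,-12,0]
    - [5,-24,0]
    - [5,-24,0]
    - [5,-24,0]
    - [5,-24,0]
  spin: [0,0,0,0,0]

```text
t: 60.48
ee_pos: [0.4517, -0.2441, 0.2288]
orientation: [0.996, -0.087, -0.002, -0.001]
ft_force: [0.9, 0.2, -5.1]
gripper_width: 0.571
```

carry_out:
  xyz:
    - [5,-24,0]
    - [5,-24,0]
    - [5,-24,0]
    - [5,-24,0]
    - [5,-24,0]
  spin: [0,0,0,0,0]

```text
t: 60.9
ee_pos: [0.4968, -0.1302, 0.2289]
orientation: [0.996, -0.086, -0.002, -0.001]
ft_force: [0.3, 0.1, -4.6]
gripper_width: 0.571
```

carry_out:
  xyz:
    - [5,-24,0]
    - [5,-24,0]
    - [5,-24,0]
    - [5,-24,0]
    - [5,-24,0]
  spin: [0,0,0,0,0]

```text
t: 61.32
ee_pos: [0.5419, -0.0165, 0.2288]
orientation: [0.996, -0.086, -0.002, -0.0]
ft_force: [-0.1, 0.3, -4.3]
gripper_width: 0.569
```

carry_out:
  xyz:
    - [5,-24,0]
    - [5,-24,0]
    - [0,-12,0]
    - [0,0,0]
    - [0,0,0]
  spin: [0,0,0,0,0]

```text
t: 61.73
ee_pos: [0.5621, 0.0393, 0.2297]
orientation: [0.996, -0.086, -0.002, 0.0]
ft_force: [0.3, -0.9, -3.5]
gripper_width: 0.576
```

```bash
python3 -c "
from h import *
plan(.5647,.0394,.0877,-9.92)"
```

```text
t 61.73 tcp [0.5621 0.0393 0.2297] phi -9.83 F [ 0.3 -0.9 -3.5] g 0.576
spin 0.0015  now-frame mm [  3.   -0.7 142. ]  after-spin mm [  2.6  -0.5 142. ] tilt z [-3.3e-03 -5.0e-04 -1.0e+00]
```

carry_out:
  xyz:
    - [1,0,12]
    - [0,0,20]
    - [0,0,20]
    - [0,0,20]
    - [0,0,12]
  spin: [0,0,0,0,0]

```text
t: 62.15
ee_pos: [0.562, 0.0374, 0.1436]
orientation: [0.996, -0.087, -0.002, 0.0]
ft_force: [-0.1, -0.1, -4.2]
gripper_width: 0.571
```

carry_out:
  xyz:
    - [0,0,5]
    - [0,0,0]
    - [0,0,0]
  spin: [0,0,0]

```text
t: 62.4
ee_pos: [0.5644, 0.0381, 0.1428]
orientation: [0.996, -0.087, 0.0, 0.0]
ft_force: [1.1, 0.8, -3.3]
gripper_width: 0.571
```

```bash
python3 -c "
from h import *
plan(.5647,.0394,.0877,-9.92)"
```

```text
t 62.4 tcp [0.5644 0.0381 0.1428] phi -9.96 F [ 1.1  0.8 -3.3] g 0.571
spin -0.0007  now-frame mm [ 0.1 -1.3 55.1]  after-spin mm [ 0.1 -1.3 55.1] tilt z [ 6.e-04 -1.e-04 -1.e+00]
```

carry_out:
  xyz:
    - [0,-1,10]
    - [0,0,12]
    - [0,0,12]
    - [0,0,8]
    - [0,0,4]
  spin: [0,0,0,0,0]

```text
t: 62.82
ee_pos: [0.5628, 0.0397, 0.0938]
orientation: [0.996, -0.086, -0.002, 0.0]
ft_force: [-0.0, 0.0, -4.6]
gripper_width: 0.57
```

carry_out:
  xyz:
    - [0,0,2]
    - [0,0,0]
    - [0,0,0]
    - [0,0,0]
  spin: [0,0,0,0]

```text
t: 63.15
ee_pos: [0.5648, 0.0396, 0.0951]
orientation: [0.996, -0.086, 0.001, -0.0]
ft_force: [0.6, -0.3, -4.7]
gripper_width: 0.569
```

```bash
python3 -c "
from h import *
plan(.5647,.0394,.0877,-9.92)"
```

```text
t 63.15 tcp [0.5648 0.0396 0.0951] phi -9.92 F [ 0.6 -0.3 -4.7] g 0.569
spin -0.0  now-frame mm [-0.1  0.2  7.4]  after-spin mm [-0.1  0.2  7.4] tilt z [ 0.0013 -0.     -1.    ]
```

carry_out:
  xyz:
    - [0,0,3]
    - [0,0,2]
    - [0,0,1]
    - [0,0,0]
    - [0,0,0]
  spin: [0,0,0,0,0]

```text
t: 63.57
ee_pos: [0.5642, 0.0396, 0.0883]
orientation: [0.996, -0.086, -0.0, -0.0]
ft_force: [0.3, -0.1, -4.4]
gripper_width: 0.573
```

carry_out:
  xyz:
    - [0,0,1]
    - [0,0,0]
    - [0,0,0]
  spin: [0,0,0]

```text
t: 63.82
ee_pos: [0.5646, 0.0395, 0.0879]
orientation: [0.996, -0.086, 0.0, -0.0]
ft_force: [-0.2, -0.2, -1.8]
gripper_width: 0.572
```

carry_out:
  xyz:
    - [0,0,0.5]
    - [0,0,0]
    - [0,0,0]
  spin: [0,0,0]

```text
t: 64.07
ee_pos: [0.5648, 0.0395, 0.0878]
orientation: [0.996, -0.086, 0.001, 0.0]
ft_force: [-1.7, -0.5, 2.8]
gripper_width: 0.569
```

Seated. Release, rise, and move clear for the final look.

carry_out:
  xyz:
    - [0,0,0]
    - [0,0,0]
    - [0,0,0]
    - [0,0,0]
    - [0,0,0]
  spin: [0,0,0,0,0]
  gripper: 0.9

```text
t: 64.48
ee_pos: [0.5643, 0.0396, 0.0868]
orientation: [0.996, -0.086, 0.0, -0.0]
ft_force: [-0.2, -0.7, -0.5]
gripper_width: 0.897
```

carry_out:
  xyz:
    - [0,0,-10]
    - [0,0,-20]
    - [0,0,-25]
    - [0,0,-25]
    - [0,0,-30]
  spin: [0,0,0,0,0]

```text
t: 64.9
ee_pos: [0.5635, 0.0396, 0.1976]
orientation: [0.996, -0.086, -0.001, 0.0]
ft_force: [0.7, 0.4, -0.2]
gripper_width: 0.896
```

carry_out:
  xyz:
    - [0,0,-20]
    - [-4,25,0]
    - [-4,33,0]
    - [-4,33,0]
    - [-4,33,0]
  spin: [0,0,0,0,0]

```text
t: 65.32
ee_pos: [0.5268, -0.0808, 0.2182]
orientation: [0.996, -0.086, 0.001, 0.0]
ft_force: [-0.5, 0.1, 0.5]
gripper_width: 0.901
```

carry_out:
  xyz:
    - [-4,33,0]
    - [-4,33,0]
    - [-4,33,0]
    - [-4,33,0]
    - [-4,33,0]
  spin: [0,0,0,0,0]

```text
t: 65.73
ee_pos: [0.4784, -0.2404, 0.218]
orientation: [0.996, -0.086, 0.001, 0.0]
ft_force: [0.6, -0.0, 0.5]
gripper_width: 0.896
```

carry_out:
  xyz:
    - [-4,33,0]
    - [-4,33,0]
    - [0,20,0]
    - [0,0,0]
    - [0,0,0]
  spin: [0,0,0,0,0]

```text
t: 66.15
ee_pos: [0.456, -0.3231, 0.2175]
orientation: [0.996, -0.088, 0.0, -0.0]
ft_force: [-0.4, 0.8, -0.8]
gripper_width: 0.898
```

Run:
```python
from meas2 import *
s=viewer.snapshot('side')[:,:,::-1].copy(); t=viewer.snapshot('top')[:,:,::-1].copy()
cv2.imwrite('pics/s9.png',s); cv2.imwrite('pics/t9.png',t)
print(telemetry.get_state()['t'])
for f,im in(("start",cv2.imread("pics/top0.png")),("end",t)):
    for nm,uv,r,z in(("round",(240,193),16,.12),("tube",(218,163),12,.114)):
        c,th=lid("top",im,uv,r); w=world("top",c,z); (x,y),(a,b),_=cv2.fitEllipse(w*1000); print(f,nm,round(x,1),round(y,1),round(a,1),round(b,1))
    m=cv2.inRange(cv2.resize(im[150:200,255:290],None,fx=6,fy=6,interpolation=cv2.INTER_CUBIC),(120,120,120),(255,255,255))
    cs,_=cv2.findContours(m,cv2.RETR_EXTERNAL,cv2.CHAIN_APPROX_NONE)
    c=max(cs,key=cv2.contourArea)[:,0].astype(float); w=world("top",(c+.5)/6-.5+[255,150],.126)*1000; print(f,"sq",cv2.minAreaRect(w))
    h=cv2.cvtColor(im,cv2.COLOR_BGR2HSV); m=cv2.inRange(h,(18,150,90),(30,255,255)); M=cv2.moments(m[170:195,290:312]); print(f,"small",M['m10']/M['m00']+290,M['m01']/M['m00']+170)
```

```text
66.25
start round 565.7 39.1 49.5 50.2
start tube 633.4 85.9 37.8 38.8
start sq ((610.7693481445312, -27.700641632080078), (46.37812042236328, 45.827884674072266), 75.5031509399414)
start small 302.9871794871795 181.2051282051282
end round 566.6 39.5 48.9 49.5
end tube 634.3 85.2 38.2 39.0
end sq ((611.5238037109375, -26.701873779296875), (48.41302490234375, 45.854461669921875), 75.8094482421875)
end small 302.84415584415586 181.28571428571428
```

View pics/s9.png

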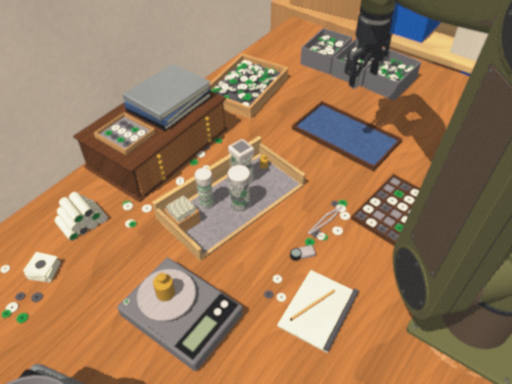

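View pics/t9.png

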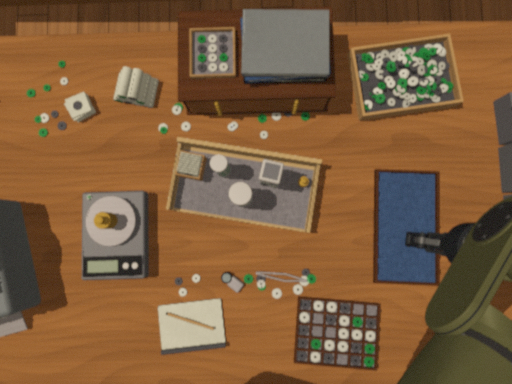

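Everything is upright. The containers are back within about 1.3 mm of their starts, at (204,180), (241,150) and (239,180) in the side view. The weight is on the pan at (162,287), and the small weight and holder box look undisturbed. I'll hand the job in.

```bash
python3 -c "
from bench import bot
print(bot.job_done())"
```

```text
the job is handed in; nothing more can be done
None
```

The job is done and handed in at about 66 s of the 136 s allowed; no verdict is reported. I stood the round jar, square jar and tube upright on the tray. Then I set the large weight gently on the middle of the scale's pan, and put the tube, square jar and round jar back on their own spots.

- **Containers:** by top-view fits before and after, all three are upright and within about 1.3 mm of where they started. The square jar is within about 0.3° of its starting angle.
- **Large weight:** it stands upright on the pan, and the top view put it within about 1 px (roughly 1–2 mm) of the centre.
- **Bystanders:** the small weight's centre moved less than 0.2 px. I checked the holder box only by eye, and it looks unmoved.
- **Forces:** the wrist force readings I saw stayed under about 7 N.
- **Checks that failed or disagreed:** the automatic side-view check of the weight failed because its colour mask caught the table wood. I judged that view by eye instead. The two cameras also differed from each other by 1–4 mm, mostly about 2 mm.

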